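# Put the plunge router's accessories away in their fitted tray

## Task

Put the router's four accessories (collet spanner, cutter bit, guide bush and collet nut) back in the accessory tray, each lying or standing flat on the floor of the recess made for it, the spanner and the bit with their wide end in the wide end of the recess, the bush flange down and the collet nut hexagon down. Leave the hex bolt and the plain hex nut where they are, since they are not part of the kit, and let go of everything.

Things in the scene. Friction and masses are not known exactly. Their poses are not given: they have to be found in the camera images.
- spanner_mid (a point): collet spanner, flat steel, 120 mm long, 8 mm thick, lying flat. This point is the middle of its length, half-way up (4 mm above what it lies on), on the handle. +x runs to the open-jaw head: head 38 mm wide from about x = +22 to +60 mm (jaw gap 24 mm); handle 16 mm wide from x = -60 to +10 mm, then flaring. 130 g. x and y are level, z up. 
- bit_mid (a point): router cutter bit, steel, 88 mm long, lying with its axis level. This point is the middle of its length on the axis, 6.5 mm above what it lies on. +x runs to the two-winged cutter: cutter 32 mm wide, 13 mm thick, from x = +16 to +44 mm; plain round shank 13 mm diameter from x = -44 to +16 mm. 90 g. x and y are level, z up. 
- bush_mid (a point): template guide bush, steel: round flange 48 mm diameter, 4 mm thick, at the bottom, with a round tube (collar) 28 mm outside, 22 mm inside, standing up from its middle; 20 mm tall in all. This point is on the axis, 10 mm above its underside. z along the axis, up. 70 g.
- collet_mid (a point): collet nut with its collet, steel, standing upright, 36 mm tall: from below, a round skirt 25 mm diameter, 6 mm high; a hexagon 24 mm across flats from 6 to 22 mm up, two of whose flats face +y and -y; a slotted dark cone 21 mm narrowing to 15 mm up to 36 mm. This point is on the axis, 18 mm above its underside. 90 g.
- bolt_mid (a point): look-alike, stays where it is: hex bolt, steel, lying, 78 mm long, 12 mm threaded shank, hexagonal head 19 mm across and 8 mm long at +x. This point is near the middle, on the axis, 8 mm above the bench.
- nut_mid (a point): look-alike, stays where it is: plain hex nut with a through hole, steel, 24 mm across flats, 14 mm tall, 15 mm hole, lying flat. This point is its centre, 7 mm above the bench.
- seat_spanner (a point): floor centre of the long keyhole recess, 16 mm above the bench, 8 mm deep: x -70 to +70 mm, 34 mm wide towards -x, 58 towards +x; finger notch 68 mm wide at x -20 to +20. Lay the spanner's x along this x. In a fixed wooden block 150 (x) x 76 mm, top at 24 mm; four blocks, any order, 77 mm apart along y in one fixed tray 169 x 326 mm, rim at 26 mm.
- seat_bit (a point): floor centre of the shorter keyhole recess, 16 mm above the bench, 8 mm deep: x -54 to +54 mm, 30 mm wide towards -x, 52 towards +x; finger notch 68 mm wide at x -20 to +20. Lay the bit's x along this x. In a fixed wooden block 150 x 76 mm in the tray (as seat_spanner), its top 24 mm above the bench. 
- seat_bush (a point): floor centre of the large round recess, 66 mm diameter, 8 mm deep, 16 mm above the bench, for the guide bush. In a fixed wooden block 150 x 76 mm in the tray (as seat_spanner), its top 24 mm above the bench. 
- seat_collet (a point): floor centre of the small round recess, 46 mm diameter, 8 mm deep, 16 mm above the bench, for the collet nut. In a fixed wooden block 150 x 76 mm in the tray (as seat_spanner), its top 24 mm above the bench. 
Mind the look-alikes: they are no part of the job. Leave any pink, purple or yellow look-alike of the part that bears spanner_mid alone.

How it is judged:
By the outcome, as a careful person would: the job done as asked, in the order asked, and still so for the second after the job is handed in, with the robot touching nothing.
It also fails if it takes over 99 s, if anything falls off the work surface, if the arm or the gripper's body presses on something with over 40 N, if the wrist force passes 120 N, or if a joint passes its speed limit or range.

## Robot

A 6-joint arm with a two-finger parallel gripper is mounted at the origin on the work surface. World frame = base frame: x ahead of the robot, y to its left, z up, the work surface at z = 0. Lengths are in m, angles in rad, forces in N, time in s.
With the tool pointing down it reaches from about 0.35 to 0.775 m from the base axis. Payload 7.3 kg.
Tool frame: the origin (TCP) lies on the centre line of the jaws, within the pads' length; the fingertips stand 14 mm ahead of it and the grasp point (between the pads) lies 5 mm behind it; z points along the fingers, y is the direction in which the jaws open and shut (so a half turn about z gives the same grasp; the last joint's range is limited). The gripper opens to 92 mm and grips with 3 to 60 N. Pads are 19 mm wide; open, the fingers measure 130 mm over their backs; the gripper's body (75 mm by 190 mm) begins 47 mm behind the grasp point.
Start: joints at [-1.457, 0.342, 1.524, -0, 1.275, -0.146], TCP at [0.135, -0.507, 0.241] pointing down, gripper open.
Joint ranges: [-2.53, 2.53], [-0.77, 2.02], [0.04, 2.7], [-1, 4.14], [0.28, 2.66], [-3.11, 3.11]. Speed limits (rad/s): [2.57, 2.57, 3.14, 3.14, 3.14, 3.14].

## Interface

Orientations are given as [roll, pitch, yaw] about the fixed x, y, z axes, in that order (R = Rz(yaw) Ry(pitch) Rx(roll)).
In Python, from cell import telemetry, cams, robot gives the robot as it stands.
- The arm moves only by the tool servo_tool, never from a script. Its argument "targets" is text: rows parted by semicolons, each of 4 numbers parted by spaces: the shift along the tool's x, y, z in mm, then the turn about the tool's z in rad. In form: x y z yaw; .... A call has 1 to 20 rows; each row shifts and turns the pose as measured when the row begins, along the tool's axes as they then stand; what a row does not reach is not made up. A row lasts 1/8 s, in which the tool goes at most 62.5 mm and 10.7 degrees, less where a joint would pass 70% of its speed; a pose out of reach is approached as far as the arm can. A call with a gripper value outside its range is refused whole. "hand" is the opening, from 0 (shut) to 1 (fully open), set as the call begins (left out, the last holds). The fingers move at their own pace and stop on an object; "squeeze" is the grip in N (left out, the last holds). Time passes only in rows, so rows that do not move let the fingers close. It gives the time, the measured TCP pose, the force and the opening at its end, in the units of the state.
- telemetry.observe(): the state, without advancing time (a new reading comes with each control period).
- cams.read_camera(name): name is "side" or "top"; returns a dict with "color" (400x640x3 uint8, red, green, blue), "K" (3x3 intrinsics, pixels), "R" (3x3) and "t" (3): a world point X has camera coordinates R X + t. Camera axes: x right, y down, z forward; pixel columns grow to the right and rows downward; lengths in m; the calibration is good to about 2 mm. A picture is of the moment at which its call begins. There is no depth.
- robot.hand_in(): hands the job in, once; it reports no verdict.
Trained networks look in a picture, given as the dict that the camera call returned (one of the last four; its "shot" number tells which), for a name from the list of things; names that differ only in an ending like _2 or _b are one class to them, and where a whole thing is asked for, a point or a joint stands for the part that bears it (a point fixed in the world has none). Each returns a list of dicts, best first, with "score" (0 to 1); they miss things now and then, are a little off and sometimes report something else, mostly with a low value. They report only what shows in the picture. A call takes as long as a camera call. They do not tell look-alikes from the thing itself.
- cams.cut_out(picture, query): "region" (400x640 bool, what is visible of it) and "extent" ([centre column, centre row, width, height] in pixels, round what is visible of it).
The state is a dict: "time": time; "qpos": joint angles; "qvel": joint speeds; "joint_efforts": joint torques, N m; "tool_pos": TCP position; "tool_rot": TCP orientation; "contact_force": force on the tool from outside, world axes, zero at the start; "torque": the same for the moment, N m; "opening": finger opening in m.
Only numpy, scipy, OpenCV 4.12 (cv2) and the standard library are available. Lean on these libraries where they do the work, as an engineer would, in place of code of your own. Each camera call takes 0.05 s, during which the arm holds its last target.

## Working session

There is one attempt and no reset: what is moved stays moved. The work goes in short steps, Python scripts to look and compute and a tool call to move; the robot and the scene stay as the last step left them, time stands still between calls to the robot, and variables do not carry over. Pictures are saved under pics/ and viewed, and the job is handed in when it is done.

Besides the shell and the picture viewer there is one more tool, called by a JSON object that holds its "name" and its "arguments". servo_tool: Moves the arm, as the interface text tells. Its arguments: {"type":"object","properties":{"targets":{"type":"string"},"hand":{"type":"number"},"squeeze":{"type":"number"}},"required":["targets"]}

```bash
mkdir -p pics; ls
python3 - <<'E'
from cell import telemetry,cams,robot
import cv2,numpy as np,pickle
s=telemetry.observe();print(s['time'],s['tool_pos'],s['tool_rot'],s['opening'])
d={}
for n in ('top','side'):
    p=cams.read_camera(n);d[n]=p
    cv2.imwrite(f'pics/{n}0.png',cv2.resize(p['color'][:,:,::-1],(800,500),interpolation=cv2.INTER_CUBIC))
    print(n,p['K'].tolist(),p['R'].tolist(),p['t'].tolist(),p['shot'])
pickle.dump(d,open('d0.pkl','wb'))
E
```

```text
pics
0.0 [ 0.13483431 -0.5069914   0.24005545] [-3.14009032e+00 -2.07998971e-04  2.59824133e-01] 0.09183106653535539
top [[388.30740785523784, 0.0, 317.6269507528391], [0.0, 388.30740785523784, 206.76291637961617], [0.0, 0.0, 1.0]] [[-0.00872466148077826, -0.9999427985901104, -0.006187069566757971], [-0.9813044990738146, 0.00975135147183889, -0.19221444077374306], [0.19226377812665582, 0.004394393274474252, -0.9813334443135083]] [-0.006974178612613401, 0.5209481416462635, 0.8088294223293686] 1
side [[423.4281346211303, 0.0, 319.3343016664947], [0.0, 423.4281346211303, 196.16623435151564], [0.0, 0.0, 1.0]] [[0.9731164325138297, -0.23030169904010148, -0.002352911132869455], [-0.18357229555703872, -0.7694155265076205, -0.6118014055826615], [0.1390885368226868, 0.595785930505449, -0.7910079038393235]] [-0.5025607156970481, 0.09731388273813679, 1.0251949222948813] 2
```

View pics/top0.png

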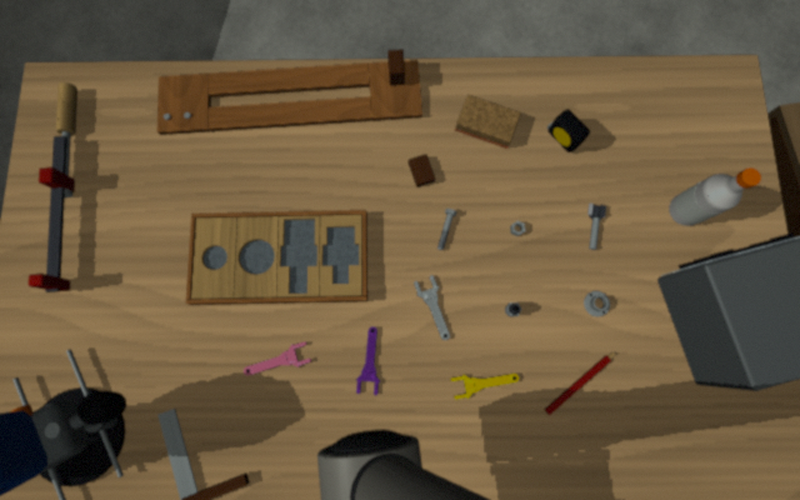

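View pics/side0.png

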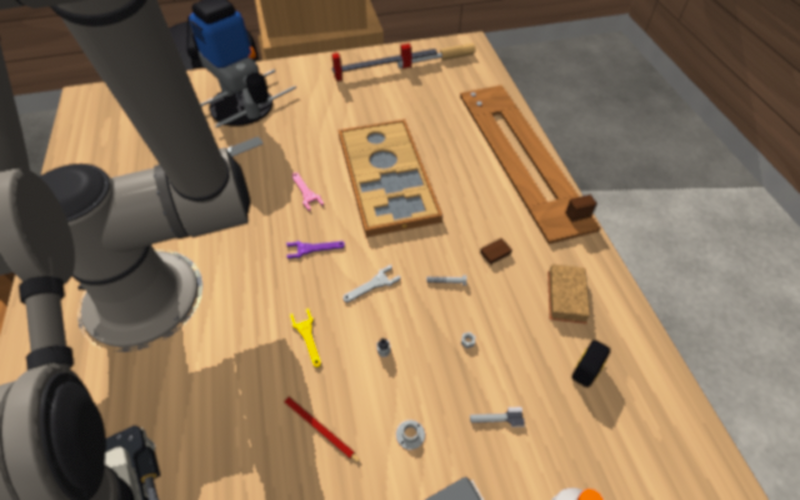

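Run:
```python
from cell import telemetry,cams,robot
import cv2,numpy as np,pickle
d=pickle.load(open('d0.pkl','rb'))
out={}
for n in d:
  for q in ['spanner_mid','bit_mid','bush_mid','collet_mid','bolt_mid','nut_mid','seat_spanner','seat_bit','seat_bush','seat_collet']:
    try:
      r=cams.cut_out(d[n],q)
      for x in r[:3]: print(n,q,round(x['score'],2),np.round(x['extent'],1),x['region'].sum())
      out[n,q]=r
    except Exception as e: print(n,q,e)
pickle.dump(out,open('cut0.pkl','wb'))
```

```text
top spanner_mid 0.95 [295.5 286.7  18.2  54.4] 431
top spanner_mid 0.85 [222.3 284.9  54.2  24.3] 437
top spanner_mid 0.68 [389.2 311.8  53.6  19.2] 442
top bit_mid 0.86 [477.4 181.4   9.6  35.9] 251
top bush_mid 0.52 [477.9 243.4  18.8  15.5] 312
top collet_mid 0.42 [411.  247.7  14.7  11.5] 120
top bolt_mid 0.73 [205.9 204.9  40.9  65.8] 2223
top bolt_mid 0.54 [357.9 183.1  14.8  32.9] 176
top seat_spanner 0.97 [239.6 205.1  36.5  70.3] 2252
top seat_bit 0.7 [272.6 203.6  39.   63.9] 2155
top seat_bush 0.98 [204.8 205.3  38.1  65. ] 2167
top seat_collet 0.78 [173.1 207.7  40.7  66.7] 2213
side spanner_mid 0.96 [295.4 227.5  44.8  32.8] 403
side spanner_mid 0.92 [245.2 273.8  25.5  46.1] 395
side spanner_mid 0.65 [255.7 200.1  49.9  17.1] 352
side bit_mid 0.81 [399.1 333.4  46.5  15.4] 400
side bit_mid 0.38 [373.7 273.4  13.2  13.6] 99
side bush_mid 0.82 [330.7 349.4  23.4  23.8] 360
side collet_mid 0.6 [307.9 276.    9.9  17.7] 137
side nut_mid 0.48 [372.6 272.2  11.5  12. ] 114
side seat_spanner 0.4 [307.4 128.4  57.5  25.9] 1004
side seat_bit 0.65 [320.4 167.4  60.3  26.5] 1228
side seat_bit 0.57 [300.1 112.5  49.4  26.9] 855
side seat_bush 0.71 [307.  128.7  54.7  23.4] 928
```

```bash
cat > h.py <<'E'
import numpy as np,cv2
def w2p(p,X):
    c=p['R']@np.array(X,float)+np.array(p['t']); u=p['K']@c; return u[:2]/u[2]
def p2w(p,uv,z):
    r=p['R'].T@np.linalg.inv(p['K'])@np.array([uv[0],uv[1],1.]); o=-p['R'].T@np.array(p['t'])
    return o+r*(z-o[2])/r[2]
def crop(p,u0,v0,u1,v1,k,name):
    c=cv2.resize(p['color'][v0:v1,u0:u1,::-1],None,fx=k,fy=k,interpolation=cv2.INTER_CUBIC)
    for u in range((u0//20+1)*20,u1,20):
        cv2.putText(c,str(u),((u-u0)*k-10,10),0,.35,(0,0,255),1); cv2.line(c,((u-u0)*k,12),((u-u0)*k,20),(0,0,255),1)
    for v in range((v0//20+1)*20,v1,20):
        cv2.putText(c,str(v),(0,(v-v0)*k+4),0,.35,(0,0,255),1);cv2.line(c,(22,(v-v0)*k),(28,(v-v0)*k),(0,0,255),1)
    cv2.imwrite('pics/'+name,c)
E
python3 - <<'E'
from h import *
import pickle
d=pickle.load(open('d0.pkl','rb'))
crop(d['top'],325,155,500,280,4,'c1.png')
crop(d['top'],145,160,300,250,5,'c2.png')
crop(d['side'],265,200,430,370,3,'c3.png')
E
```

```text
(no output)
```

View pics/c1.png

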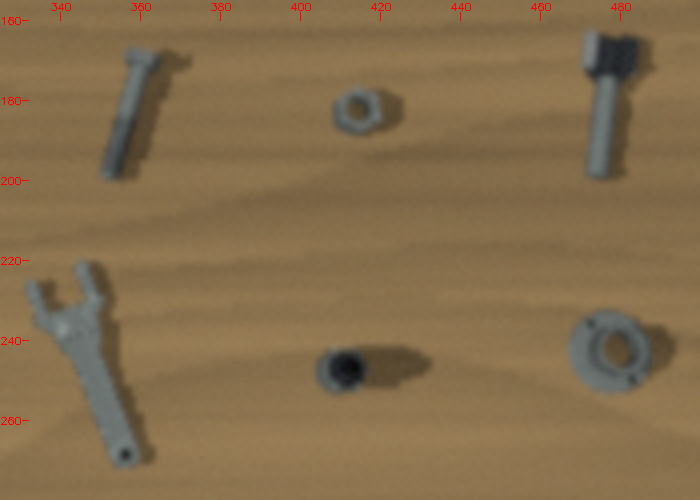

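View pics/c2.png

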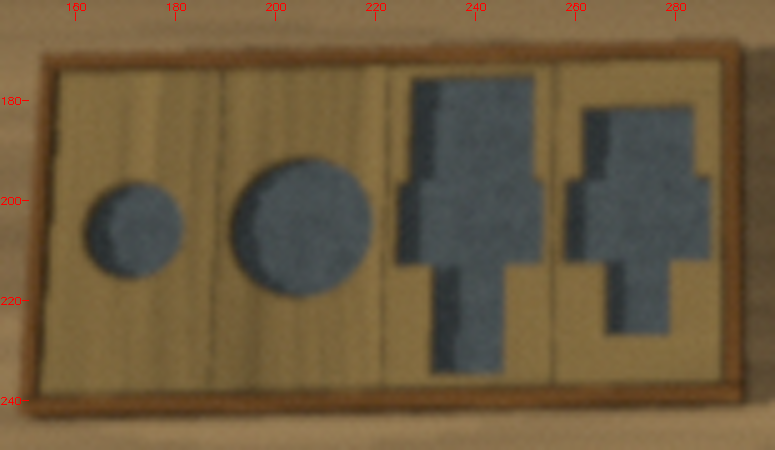

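View pics/c3.png

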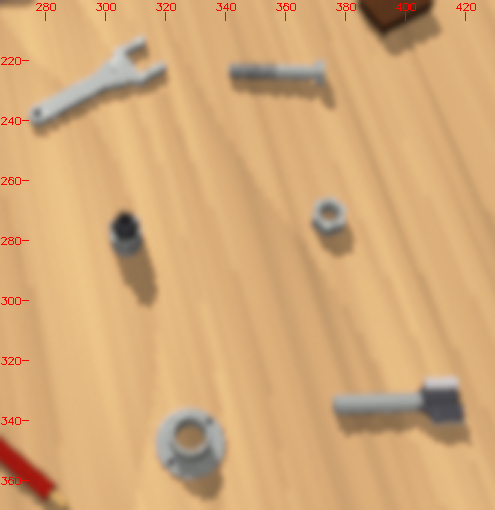

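The kit spanner is the grey steel one at top (346,246); purple, pink and yellow are the excluded ones. The bit is at (478,181): wide cutter head. The bolt (357,183) has a narrow head and is not it. The collet nut is at (411,247), dark cone; the plain nut at (414,182) has a hole. Next, measuring.

Run:
```python
from h import *
import pickle
d=pickle.load(open('d0.pkl','rb'));c=pickle.load(open('cut0.pkl','rb'))
T=d['top'];S=d['side']
f=lambda *a:np.round(1000*p2w(*a)[:2],1)
print('cut top: bit',[f(T,c['top','bit_mid'][0]['extent'][:2],.0065)],'bush',f(T,c['top','bush_mid'][0]['extent'][:2],.004),'side',f(S,c['side','bit_mid'][0]['extent'][:2],.0065),f(S,c['side','bush_mid'][0]['extent'][:2],.005))
# manual
print('spanner tail hole top',f(T,(356,258.5+10),.008), 'tail end',f(T,(357,271.5-3),.008))
P={'tailend':(357.5,271.0),'jawL':(333,225),'jawR':(346,220.5),'hole':(356,268.5)}
print('--tray corners z26')
for uv in [(153.5,171),(293,168.5),(293,240),(149.5,243)]: print(f(T,uv,.026))
print('collet floor circle (z24 rim)',f(T,(172,206),.024),'bush',f(T,(205,205.5),.024))
for n,pts in {'sp':[(227,175),(251.7,175),(251,234.5),(246,234.5),(231,234.5),(224,213),(253.5,213)],'bit':[(261.5,181),(283.5,181),(278.5,226.5),(266,226.5),(258,212),(287,212)]}.items():
  for uv in pts: print(n,uv,f(T,uv,.024))
for q in ['spanner','bit','bush','collet']:
  m=c['top','seat_'+q][0]['region'].astype(np.uint8); print(q,[np.round(v,1) for v in cv2.minAreaRect(cv2.findNonZero(m))])
```

```text
cut top: bit [array([ 586.5, -388. ])] bush [ 441.  -377.4] side [ 593.5 -387.5] [ 448.6 -386. ]
spanner tail hole top [386.6 -96.9] tail end [386.6 -99.1]
--tray corners z26
[614.2 369.2]
[616.8  44.7]
[450.3  44.1]
[446.6 366. ]
collet floor circle (z24 rim) [531.1 321.6] bush [531.6 246. ]
sp (227, 175) [603.3 198.2]
sp (251.7, 175) [602.7 140.7]
sp (251, 234.5) [463.9 139. ]
sp (246, 234.5) [464.  150.3]
sp (231, 234.5) [464.3 184.1]
sp (224, 213) [513.7 201.8]
sp (253.5, 213) [513.  134.5]
bit (261.5, 181) [588.1 117.7]
bit (283.5, 181) [587.6  66.7]
bit (278.5, 226.5) [481.5  77.2]
bit (266, 226.5) [481.7 105.5]
bit (258, 212) [515.2 124.3]
bit (287, 212) [514.6  58.2]
spanner [array([238.5, 204. ]), array([66., 35.]), np.float64(90.0)]
bit [array([272. , 203.5]), array([65., 34.]), np.float64(90.0)]
bush [array([204.7, 205.5]), array([34. , 65.9]), np.float64(1.6)]
collet [array([171.5, 205.8]), array([34.6, 66.2]), np.float64(3.3)]
```

```bash
cat > ov.py <<'E'
from h import *
import pickle
d=pickle.load(open('d0.pkl','rb'))
T=d['top'];S=d['side']
def Rz(a): return np.array([[np.cos(a),-np.sin(a)],[np.sin(a),np.cos(a)]])
def circ(r,n=40): t=np.linspace(0,2*np.pi,n+1);return np.c_[r*np.cos(t),r*np.sin(t)]
def hexa(af): t=np.radians(np.arange(0,361,60));return np.c_[np.cos(t),np.sin(t)]*af/np.sqrt(3)
def rect(x0,x1,w): return np.array([[x0,-w/2],[x1,-w/2],[x1,w/2],[x0,w/2],[x0,-w/2]])
M={}
M['spanner']=[(np.array([[-60,-8],[10,-8],[22,-19],[60,-19],[60,-12],[40,-12],[40,12],[60,12],[60,19],[22,19],[10,8],[-60,8],[-60,-8]]),8)]
M['bit']=[(rect(-44,16,13),6.5),(rect(16,44,32),6.5)]
M['bush']=[(circ(24),4),(circ(14),20),(circ(11),20)]
M['collet']=[(hexa(24),22),(circ(12.5),0),(circ(7.5),36)]
def draw(pic,items,box,k,name):
    u0,v0,u1,v1=box
    c=cv2.resize(pic['color'][v0:v1,u0:u1,::-1],None,fx=k,fy=k,interpolation=cv2.INTER_CUBIC)
    for n,x,y,a in items:
        for pts,z in M[n]:
            w=pts@Rz(a).T+[x,y]
            px=np.array([(w2p(pic,[q[0]/1e3,q[1]/1e3,z/1e3])-[u0,v0]+.5)*k for q in w])
            cv2.polylines(c,[np.round(px*8).astype(np.int32)],False,(0,0,255),1,cv2.LINE_AA,3)
    cv2.imwrite('pics/'+name,c)
E
python3 - <<'E'
from ov import *
f=lambda *a:np.round(1000*p2w(*a)[:2],1)
tail=f(T,(357.2,271.3),.006);jl=f(T,(333,225.5),.008);jr=f(T,(346.2,220.5),.008)
print('spanner',tail,jl,jr)
h=(jl+jr)/2; v=h-tail; a=np.arctan2(v[1],v[0]); m=(h+tail)/2; print('len',np.linalg.norm(v),'mid',m,'a',a)
tail2=f(S,(276,240),.006); print('side tail',tail2, 'jaw',f(S,(265+143/3,200+40/3),.008),f(S,(265+163/3,200+67/3),.008))
# bit
t=f(T,(325+599/4,155+178/4),.0065);hd=f(T,(325+611/4,155+34/4),.0065);print('bit',t,hd,np.linalg.norm(hd-t))
t2=f(S,(265+334/3,200+405/3),.0065);hd2=f(S,(265+460/3,200+400/3),.0065);print('bit side',t2,hd2,np.linalg.norm(hd2-t2))
print('bush',f(T,(477.4,243),.004),f(T,(325+615/4,155+350/4),.02),'side',f(S,(265+190/3,200+435/3),.020))
print('collet',f(T,(325+346/4,155+368/4),.036),'side',f(S,(265+125/3,200+220/3),.036))
print('box',[f(T,(q[0]/1.25,q[1]/1.25),0) for q in [(660,275),(698,383),(800,237)]],[f(T,(q[0]/1.25,q[1]/1.25),.15) for q in [(660,275),(698,383)]],'cam',-T['R'].T@T['t'],-S['R'].T@S['t'], 'side box',f(S,(455/1.25,480/1.25),0),f(S,(430/1.25,490/1.25),0))
for n,z,uvs in [('tray side corners',.026,[(340,129),(404,121),(441,223),(369,234)])]:
  for q in uvs: print(n,f(S,(q[0]/1.25,q[1]/1.25),z))
E
```

```text
spanner [380.4 -99.6] [484.9 -46.7] [496.2 -77.3]
len 116.39064610182382 mid [435.475 -80.8  ] a 0.3289505386597638
side tail [ 385.  -106.2] jaw [487.1 -51.7] [497.1 -81.9]
bit [ 543.1 -378.1] [ 630.4 -392.7] 88.51242850583182
bit side [ 546.9 -379.8] [ 632.1 -396.5] 86.82125315842895
bush [ 441.9 -376.3] [ 441.4 -373. ] side [ 444.7 -381.2]
collet [ 431.3 -217.8] side [ 435.  -224.6]
box [array([ 494.6, -499.8]), array([ 299.5, -545.4]), array([ 564.4, -770.7])] [array([ 471.3, -418.6]), array([ 308.9, -456.5])] cam [ 0.35563931 -0.01560804  0.89382197] [ 0.36432136 -0.65166249  0.86929158] side box [ 495.5 -463.4] [ 454.1 -468.3]
tray side corners [455.  363.8]
tray side corners [613.2 356.8]
tray side corners [610.7  20.2]
tray side corners [459.2  26.1]
```

```bash
cat > tri.py <<'E'
from h import *
def tri(A,ua,B,ub):
    P=[]
    for p in (A,B): P.append(p['K']@np.c_[p['R'],p['t']])
    X=cv2.triangulatePoints(P[0],P[1],np.array(ua,float).reshape(2,1),np.array(ub,float).reshape(2,1)); X=X[:3,0]/X[3]
    return np.round(X,4),[np.round(w2p(A,X)-ua,1),np.round(w2p(B,X)-ub,1)]
E
python3 - <<'E'
from ov import *
from tri import tri
print(tri(T,(660/1.25,275/1.25),S,(463/1.25,480/1.25)))
items=[('spanner',437.5,-83,.325),('bit',588,-387,-.18),('bush',443.2,-378,0),('collet',433,-221,0)]
draw(T,items,(325,155,500,280),4,'o1.png'); draw(S,items,(265,200,430,370),3,'o2.png')
crop(S,320,355,470,400,5,'o3.png')
E
```

```text
(array([ 0.4943, -0.476 ,  0.0454]), [array([ 0., -3.]), array([-3. ,  0.8])])
```

View pics/o1.png

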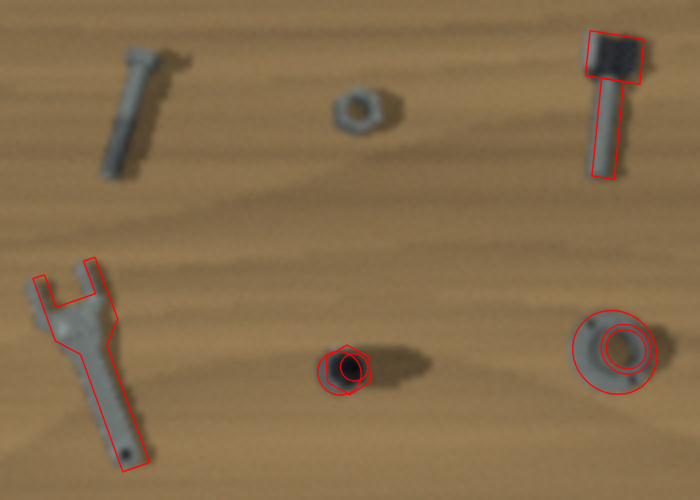

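View pics/o2.png

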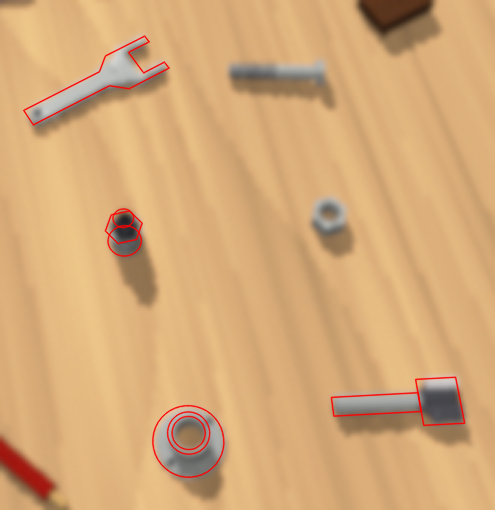

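View pics/o3.png

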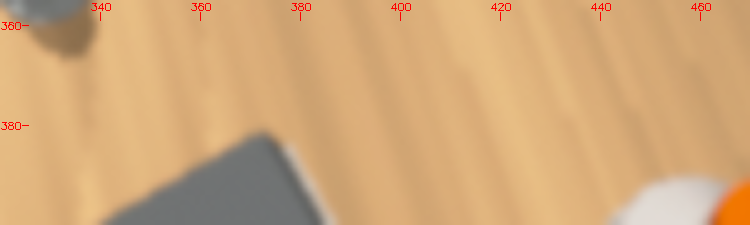

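```bash
cat > plan.py <<'E'
import sys,numpy as np
from cell import telemetry
def wrap(a): return (a+np.pi)%(2*np.pi)-np.pi
s=telemetry.observe(); p=np.array(s['tool_pos'])*1e3; yaw=s['tool_rot'][2]
print('t',round(s['time'],2),'pos',np.round(p,1),'rot',np.round(s['tool_rot'],3),'open',round(s['opening']*1e3,1),'q',np.round(s['qpos'],2),'F',np.round(s['contact_force'],1))
for a in sys.argv[1:]:
    x,y,z,ps=map(float,a.split(','))
    g=np.array([x,y,z]); n=int(max(np.ceil(np.linalg.norm(g-p)/55),np.ceil(abs(wrap(ps-yaw))/.17),1))
    dy=wrap(ps-yaw)/n; st=(g-p)/n; rows=[]
    for i in range(n):
        ya=yaw+dy*i; c,sn=np.cos(ya),np.sin(ya)
        lx=c*st[0]+sn*st[1]; ly=sn*st[0]-c*st[1]
        rows.append(f'{lx:.0f} {ly:.0f} {-st[2]:.0f} {-dy:.2f}')
    print(n,'; '.join(rows)); p=g; yaw=ps
E
python3 plan.py 437,-83,130,.325
python3 - <<'E'
from h import *
import pickle
d=pickle.load(open('d0.pkl','rb'))
a=cv2.resize(d['top']['color'][235:262,395:425,::-1],None,fx=13,fy=13,interpolation=cv2.INTER_CUBIC)
b=cv2.resize(d['side']['color'][264:291,293:323,::-1],None,fx=13,fy=13,interpolation=cv2.INTER_CUBIC)
cv2.imwrite('pics/hex.png',cv2.convertScaleAbs(np.hstack([a,b]),alpha=1.5))
E
```

```text
t 1.1 pos [ 134.9 -507.4  240.7] rot [3.142 0.    0.26 ] open 91.9 q [-1.46  0.34  1.52 -0.    1.28 -0.15] F [-0.2 -0.6 -0.7]
10 40 -33 11 -0.01; 40 -33 11 -0.01; 41 -33 11 -0.01; 41 -32 11 -0.01; 41 -32 11 -0.01; 41 -32 11 -0.01; 41 -32 11 -0.01; 42 -31 11 -0.01; 42 -31 11 -0.01; 42 -31 11 -0.01
```

View pics/hex.png

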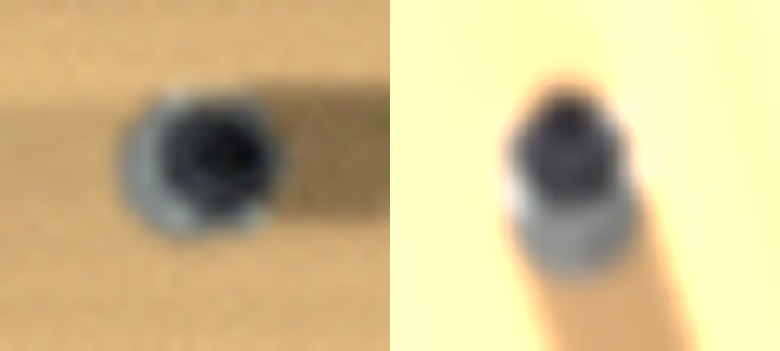

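{"name": "servo_tool", "arguments": {"targets": "40 -33 11 -0.01; 40 -33 11 -0.01; 41 -33 11 -0.01; 41 -32 11 -0.01; 41 -32 11 -0.01; 41 -32 11 -0.01; 41 -32 11 -0.01; 42 -31 11 -0.01; 42 -31 11 -0.01; 42 -31 11 -0.01; 0 0 0 0", "hand": 0.6, "squeeze": 35}}

```text
time: 2.48
tool_pos: [0.4409, -0.0683, 0.1277]
tool_rot: [3.132, -0.003, 0.36]
contact_force: [-0.1, -1.0, -0.4]
opening: 0.0551
```

```bash
python3 plan.py 437,-83,60,.325 437,-83,16.5,.325
python3 - <<'E'
from cell import cams
from h import *
p=cams.read_camera('side');crop(p,240,150,380,290,4,'s1.png')
p=cams.read_camera('top');crop(p,300,180,420,290,4,'t1.png')
E
```

```text
t 2.48 pos [440.9 -68.3 127.7] rot [ 3.132e+00 -3.000e-03  3.600e-01] open 55.1 q [-0.32  0.33  1.9  -0.01  0.9   0.89] F [-0.1 -1.  -0.4]
2 -4 6 34 0.02; -4 6 34 0.02
1 0 0 44 -0.00
```

View pics/s1.png

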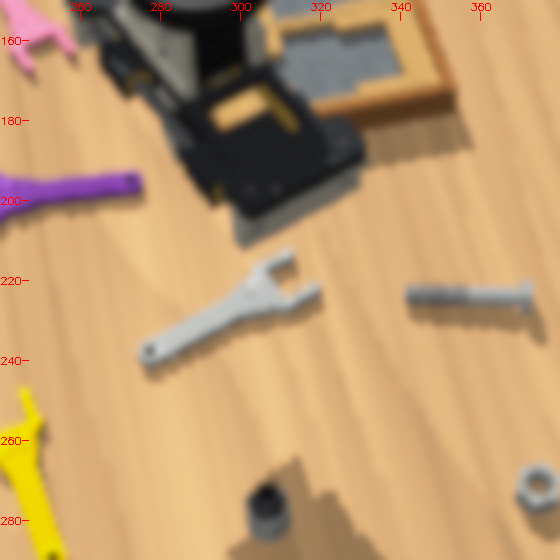

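View pics/t1.png

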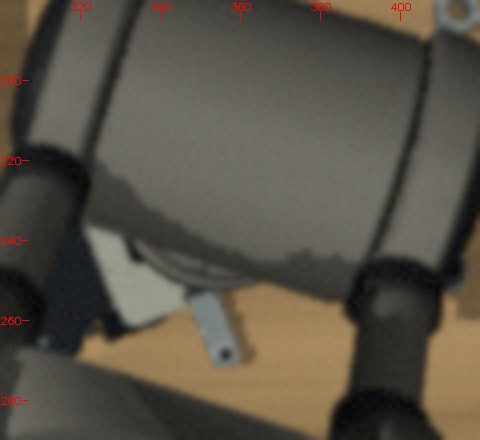

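{"name": "servo_tool", "arguments": {"targets": "-4 6 34 0.02; -4 6 34 0.02; 0 0 0 0; 0 0 0 0"}}

```text
time: 3.08
tool_pos: [0.437, -0.0906, 0.0619]
tool_rot: [3.128, -0.007, 0.309]
contact_force: [-0.3, -0.6, -0.0]
opening: 0.0554
```

```bash
python3 plan.py 437,-83,16.5,.325
python3 - <<'E'
from cell import cams
from h import *
p=cams.read_camera('side');crop(p,240,150,380,290,4,'s2.png')
E
```

```text
t 3.08 pos [437.  -90.6  61.9] rot [ 3.128 -0.007  0.309] open 55.4 q [-0.37  0.44  1.97 -0.01  0.72  0.9 ] F [-0.3 -0.6 -0. ]
1 2 -7 45 -0.02
```

View pics/s2.png

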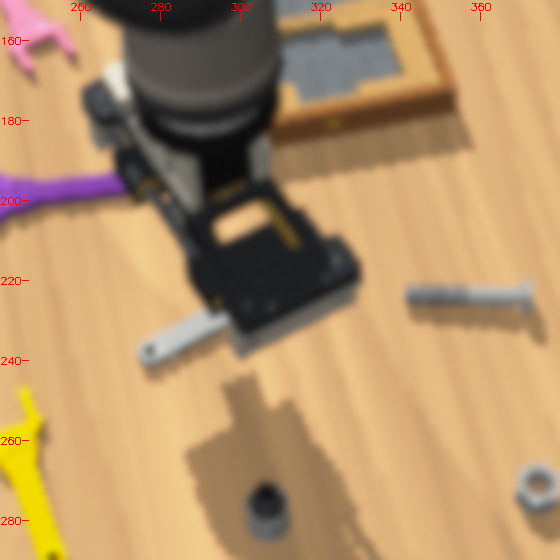

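{"name": "servo_tool", "arguments": {"targets": "1 -4 15 -0.01; 1 -3 15 -0.01; 0 0 10 0; 0 0 0 0"}}

```text
time: 3.62
tool_pos: [0.4404, -0.0851, 0.0257]
tool_rot: [3.121, -0.014, 0.33]
contact_force: [-0.8, -0.7, 1.0]
opening: 0.0551
```

```bash
python3 plan.py 437,-83,16.5,.325
```

```text
t 3.62 pos [440.4 -85.1  25.7] rot [ 3.121 -0.014  0.33 ] open 55.1 q [-0.36  0.51  2.   -0.01  0.61  0.89] F [-0.8 -0.7  1. ]
1 -3 -3 9 0.01
```

{"name": "servo_tool", "arguments": {"targets": "-3 -2 9 0; 0 0 0 0"}}

```text
time: 3.88
tool_pos: [0.4374, -0.0845, 0.017]
tool_rot: [3.12, -0.016, 0.33]
contact_force: [0.9, 0.6, -0.3]
opening: 0.0552
```

```bash
python3 plan.py 437,-83,16.5,.325
python3 - <<'E'
from cell import cams
from h import *
p=cams.read_camera('side');crop(p,240,150,380,290,4,'s3.png')
E
```

```text
t 3.88 pos [437.4 -84.5  17. ] rot [ 3.12  -0.016  0.33 ] open 55.2 q [-0.36  0.53  2.01 -0.01  0.58  0.89] F [ 0.9  0.6 -0.3]
1 0 -2 0 0.00
```

View pics/s3.png

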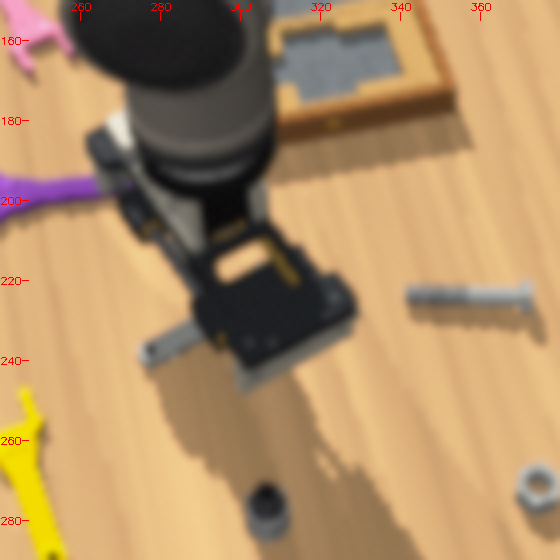

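Jaws straddle the handle (side ~(275,235)). Closing.

{"name": "servo_tool", "arguments": {"targets": "0 0 0 0; 0 0 0 0; 0 0 0 0; 0 0 0 0; 0 0 0 0; 0 0 0 0", "hand": 0, "squeeze": 40}}

```text
time: 4.68
tool_pos: [0.4382, -0.0848, 0.0178]
tool_rot: [3.119, -0.017, 0.33]
contact_force: [-0.7, -0.1, -0.4]
opening: 0.0146
```

```bash
python3 plan.py 437,-83,17,.325
```

```text
t 4.67 pos [438.2 -84.8  17.8] rot [ 3.119 -0.017  0.33 ] open 14.6 q [-0.36  0.53  2.01 -0.01  0.58  0.89] F [-0.7 -0.1 -0.4]
1 -1 -2 1 0.00
```

{"name": "servo_tool", "arguments": {"targets": "0 0 -20 0; 0 0 -30 0; 0 0 -30 0; 0 0 0 0"}}

```text
time: 5.18
tool_pos: [0.4357, -0.0834, 0.099]
tool_rot: [3.121, -0.015, 0.33]
contact_force: [-0.2, 0.7, -1.4]
opening: 0.015
```

```bash
python3 plan.py 460,80,110,.01 533,168,110,.011 533,168,60,.011
python3 - <<'E'
from cell import cams
from h import *
p=cams.read_camera('side');crop(p,240,130,380,270,4,'s4.png')
E
```

```text
t 5.17 pos [435.7 -83.4  99. ] rot [ 3.121 -0.015  0.33 ] open 15.0 q [-0.36  0.37  1.95 -0.01  0.8   0.89] F [-0.2  0.7 -1.4]
4 19 -37 -3 0.08; 16 -38 -3 0.08; 13 -39 -3 0.08; 10 -40 -3 0.08
3 25 -29 -0 -0.00; 25 -29 -0 -0.00; 25 -29 -0 -0.00
1 0 0 50 -0.00
```

View pics/s4.png

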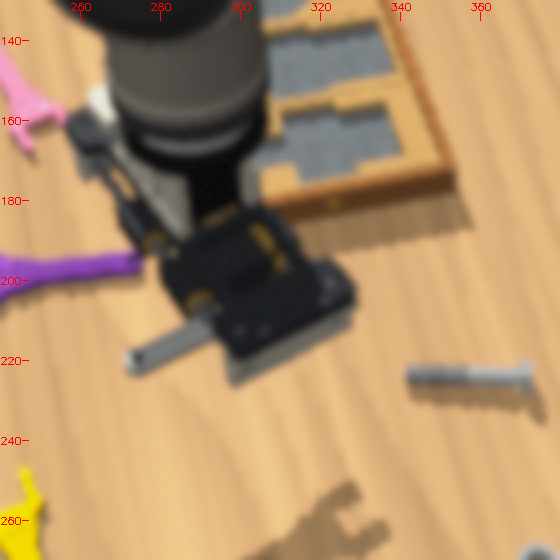

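{"name": "servo_tool", "arguments": {"targets": "19 -37 -3 0.08; 16 -38 -3 0.08; 13 -39 -3 0.08; 10 -40 -3 0.08; 25 -29 0 0; 25 -29 0 0; 23 -27 0 0; 0 0 0 0; 0 0 0 0"}}

```text
time: 6.35
tool_pos: [0.529, 0.1715, 0.093]
tool_rot: [3.126, 0.003, -0.004]
contact_force: [0.1, 0.1, -1.2]
opening: 0.0151
```

```bash
python3 plan.py 533,168,60,.011 533,168,34,.011
```

```text
t 6.35 pos [529.  171.5  93. ] rot [ 3.126e+00  3.000e-03 -4.000e-03] open 15.1 q [ 0.18  0.56  1.62 -0.02  0.97  1.77] F [ 0.1  0.1 -1.2]
1 4 3 33 -0.01
1 0 0 26 -0.00
```

{"name": "servo_tool", "arguments": {"targets": "4 3 20 -0.01; 0 0 13 0; 0 0 0 0"}}

```text
time: 6.72
tool_pos: [0.5306, 0.1657, 0.0579]
tool_rot: [3.125, 0.007, 0.004]
contact_force: [-0.3, -0.6, -0.8]
opening: 0.0151
```

```bash
python3 plan.py 533,168,34,.011
python3 - <<'E'
from cell import cams
from h import *
p=cams.read_camera('side');crop(p,220,70,370,200,5,'s5.png')
p=cams.read_camera('top');crop(p,140,140,320,270,4,'t5.png')
E
```

```text
t 6.72 pos [530.6 165.7  57.9] rot [3.125 0.007 0.004] open 15.1 q [ 0.17  0.61  1.65 -0.02  0.9   1.75] F [-0.3 -0.6 -0.8]
1 2 -2 24 -0.01
```

View pics/s5.png

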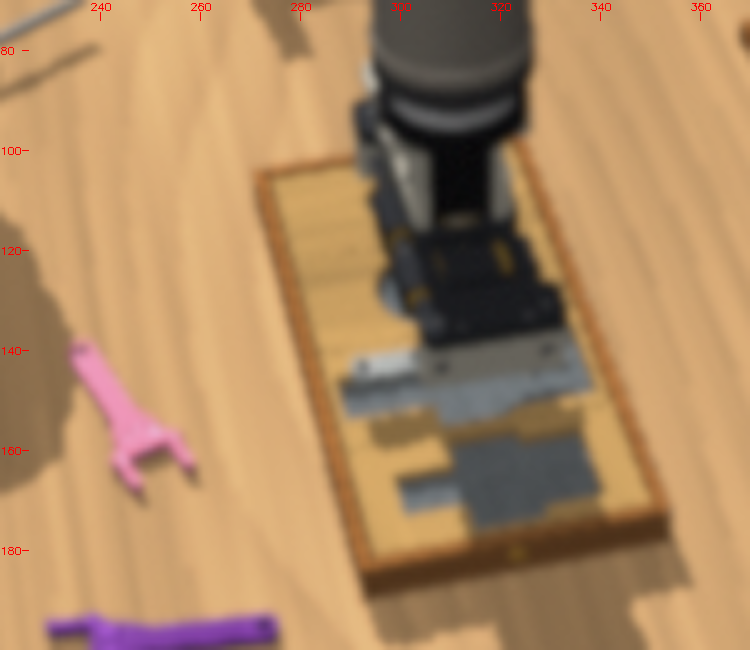

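View pics/t5.png

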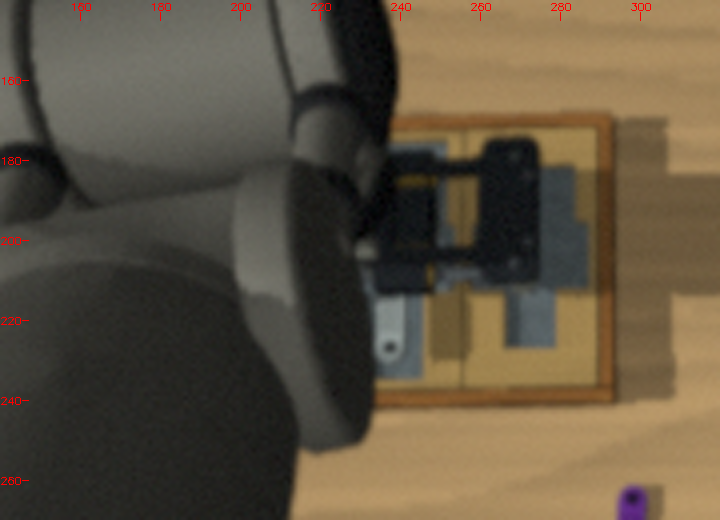

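Run:
```python
from ov import *
f=lambda *a:np.round(1000*p2w(*a)[:2],1)
for z in (.045,.050): print(f(T,(140+390/4,140+361/4),z), f(S,(220+358/5,70+367/5),z))
```

```text
[470.9 165.3] [477.6 163.6]
[470.3 164.2] [476.9 158.6]
```

{"name": "servo_tool", "arguments": {"targets": "3 -3 10 -0.01; 0 0 7 0; 0 0 0 0"}}

```text
time: 7.2
tool_pos: [0.5352, 0.1691, 0.042]
tool_rot: [3.126, 0.003, 0.015]
contact_force: [0.0, -0.5, -1.2]
opening: 0.0152
```

```bash
python3 plan.py 534,168.5,34,.011
```

```text
t 7.2 pos [535.2 169.1  42. ] rot [3.126e+00 3.000e-03 1.500e-02] open 15.2 q [ 0.18  0.64  1.65 -0.02  0.86  1.75] F [ 0.  -0.5 -1.2]
1 -1 1 8 0.00
```

{"name": "servo_tool", "arguments": {"targets": "-1 0 4 0; 0 0 3 0; 0 0 0 0"}}

```text
time: 7.58
tool_pos: [0.5343, 0.1691, 0.0347]
tool_rot: [3.126, 0.002, 0.016]
contact_force: [-0.5, 0.1, -1.2]
opening: 0.0148
```

```bash
python3 plan.py 534,168.5,34,.011
python3 - <<'E'
from cell import cams
from h import *
p=cams.read_camera('side');crop(p,260,90,370,200,6,'s6.png')
E
```

```text
t 7.58 pos [534.3 169.1  34.7] rot [3.126e+00 2.000e-03 1.600e-02] open 14.8 q [ 0.18  0.65  1.65 -0.02  0.85  1.75] F [-0.5  0.1 -1.2]
1 -0 1 1 0.00
```

View pics/s6.png

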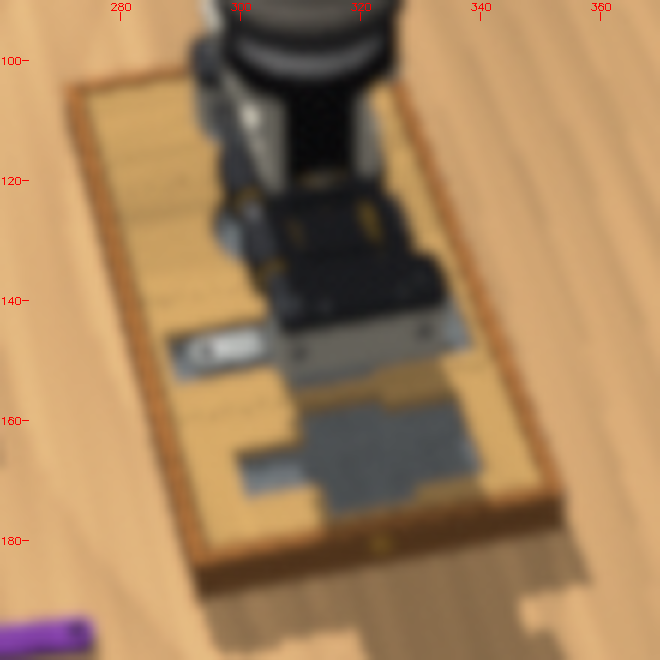

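{"name": "servo_tool", "arguments": {"targets": "0 0 0 0; 0 0 0 0; 0 0 0 0; 0 0 -15 0; 0 0 -30 0; 0 0 -30 0; 0 0 0 0", "hand": 0.26}}

```text
time: 8.5
tool_pos: [0.5354, 0.1706, 0.1156]
tool_rot: [3.126, -0.001, 0.016]
contact_force: [-0.6, 0.2, -0.3]
opening: 0.0237
```

```bash
python3 plan.py 560,-100,130,.011 588,-387,130,-.18
python3 - <<'E'
from cell import cams
from h import *
p=cams.read_camera('side');crop(p,260,90,370,200,6,'s7.png')
E
```

```text
t 8.5 pos [535.4 170.6 115.6] rot [ 3.126e+00 -1.000e-03  1.600e-02] open 23.7 q [ 0.18  0.54  1.59 -0.02  1.02  1.75] F [-0.6  0.2 -0.3]
5 4 54 -3 0.00; 4 54 -3 0.00; 4 54 -3 0.00; 4 54 -3 0.00; 4 54 -3 0.00
6 4 48 -0 0.03; 6 48 -0 0.03; 7 48 -0 0.03; 9 47 -0 0.03; 10 47 -0 0.03; 12 47 -0 0.03
```

View pics/s7.png

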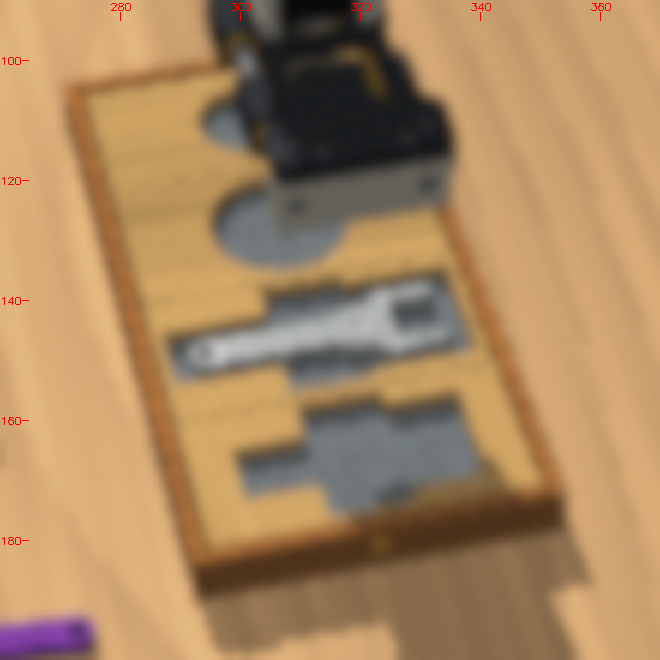

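The spanner lies in its recess, jaw at the wide end (side 290–335, 135–152). On to the bit.

{"name": "servo_tool", "arguments": {"targets": "4 54 -3 0; 4 54 -3 0; 4 54 -3 0; 4 54 -3 0; 4 54 -3 0; 4 48 0 0.03; 6 48 0 0.03; 7 48 0 0.03; 9 47 0 0.03; 10 47 0 0.03; 12 47 0 0.03; 0 0 0 0; 0 0 0 0", "hand": 0.6}}

```text
time: 10.18
tool_pos: [0.5841, -0.4009, 0.1216]
tool_rot: [3.133, 0.021, -0.168]
contact_force: [-0.2, 0.6, 1.4]
opening: 0.055
```

```bash
python3 plan.py 588,-387,70,-.18 588,-387,30,-.18
python3 - <<'E'
from cell import cams
from h import *
p=cams.read_camera('top');crop(p,140,150,320,260,4,'t8.png')
p=cams.read_camera('side');crop(p,300,250,450,380,4,'s8.png')
E
```

```text
t 10.18 pos [ 584.1 -400.9  121.6] rot [ 3.133  0.021 -0.168] open 55.0 q [-0.7   0.79  1.07 -0.02  1.29  1.04] F [-0.2  0.6  1.4]
1 1 -14 52 0.01
1 0 -0 40 -0.00
```

View pics/t8.png

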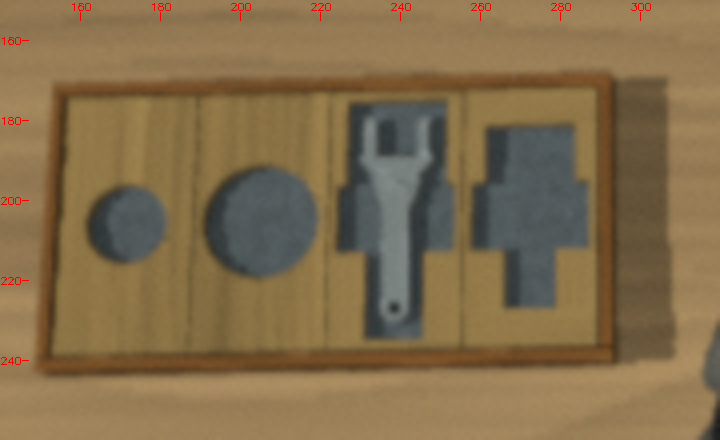

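View pics/s8.png

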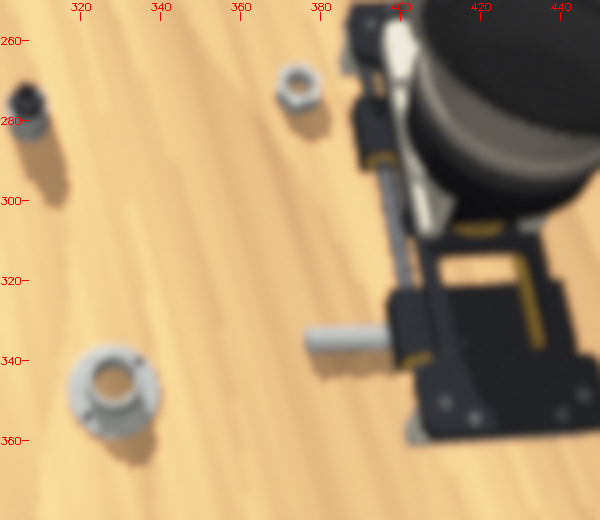

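{"name": "servo_tool", "arguments": {"targets": "2 -7 26 0.01; 1 -7 26 0; 0 0 0 0; 0 0 20 0; 0 0 0 0"}}

```text
time: 10.9
tool_pos: [0.5901, -0.3832, 0.051]
tool_rot: [3.131, 0.018, -0.171]
contact_force: [0.4, -0.6, -0.3]
opening: 0.055
```

```bash
python3 plan.py 588,-387,16,-.18;  python3 - <<'E'
from cell import cams
from h import *
p=cams.read_camera('top');crop(p,400,130,540,260,4,'t9.png')
p=cams.read_camera('side');crop(p,300,250,450,380,4,'s9.png')
E
```

```text
t 10.9 pos [ 590.1 -383.2   51. ] rot [ 3.131  0.018 -0.171] open 55.0 q [-0.68  0.85  1.16 -0.02  1.14  1.07] F [ 0.4 -0.6 -0.3]
1 -1 4 35 0.01
```

View pics/t9.png

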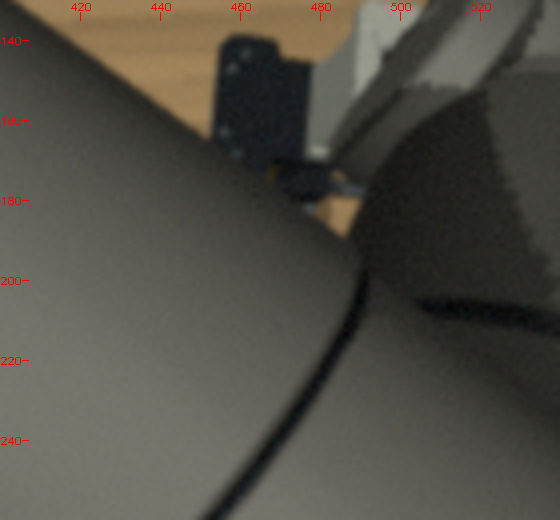

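View pics/s9.png

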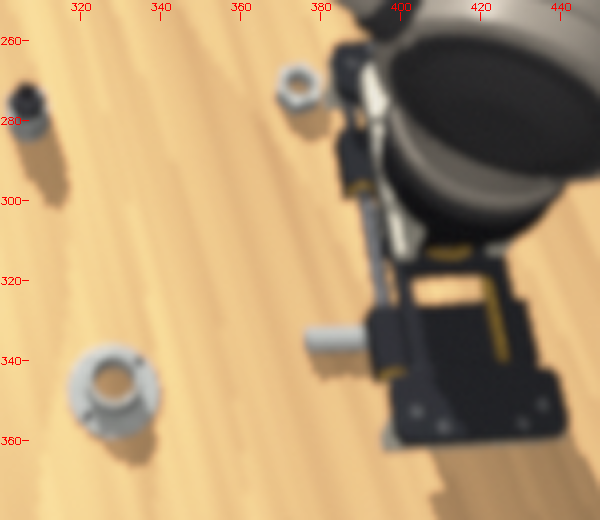

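{"name": "servo_tool", "arguments": {"targets": "-2 2 15 0.01; -1 2 14 0; 0 0 4 0; 0 0 0 0"}}

```text
time: 11.5
tool_pos: [0.5869, -0.3894, 0.0189]
tool_rot: [3.128, 0.012, -0.183]
contact_force: [-0.3, -0.0, -0.1]
opening: 0.0549
```

```bash
python3 plan.py 586,-387,16,-.18
```

```text
t 11.5 pos [ 586.9 -389.4   18.9] rot [ 3.128  0.012 -0.183] open 54.9 q [-0.69  0.88  1.19 -0.02  1.08  1.08] F [-0.3 -0.  -0.1]
1 -1 -2 3 -0.00
```

{"name": "servo_tool", "arguments": {"targets": "-1 -2 3 0; 0 0 0 0; 0 0 0 0; 0 0 0 0; 0 0 0 0; 0 0 0 0; 0 0 0 0", "hand": 0}}

```text
time: 12.38
tool_pos: [0.5868, -0.3873, 0.0167]
tool_rot: [3.128, 0.011, -0.183]
contact_force: [-0.3, 0.2, 0.2]
opening: 0.0117
```

```bash
python3 plan.py 586,-387,16,-.18
```

```text
t 12.38 pos [ 586.8 -387.3   16.7] rot [ 3.128  0.011 -0.183] open 11.7 q [-0.68  0.88  1.19 -0.02  1.07  1.08] F [-0.3  0.2  0.2]
1 -1 -0 1 -0.00
```

{"name": "servo_tool", "arguments": {"targets": "0 0 -20 0; 0 0 -40 0; 0 0 -40 0; 0 0 0 0"}}

```text
time: 12.88
tool_pos: [0.5886, -0.3864, 0.1236]
tool_rot: [3.126, 0.009, -0.183]
contact_force: [0.1, 0.2, -0.4]
opening: 0.0115
```

```bash
python3 plan.py 560,-150,120,-.05 534,92,110,.011
python3 - <<'E'
from cell import cams
from h import *
p=cams.read_camera('side');crop(p,330,200,480,350,4,'s10.png')
E
```

```text
t 12.88 pos [ 588.6 -386.4  123.6] rot [ 3.126  0.009 -0.183] open 11.5 q [-0.68  0.77  1.11 -0.02  1.27  1.08] F [ 0.1  0.2 -0.4]
5 -14 -45 1 -0.03; -13 -46 1 -0.03; -12 -46 1 -0.03; -11 -46 1 -0.03; -9 -47 1 -0.03
5 -8 -48 2 -0.01; -7 -48 2 -0.01; -6 -48 2 -0.01; -6 -48 2 -0.01; -5 -48 2 -0.01
```

View pics/s10.png

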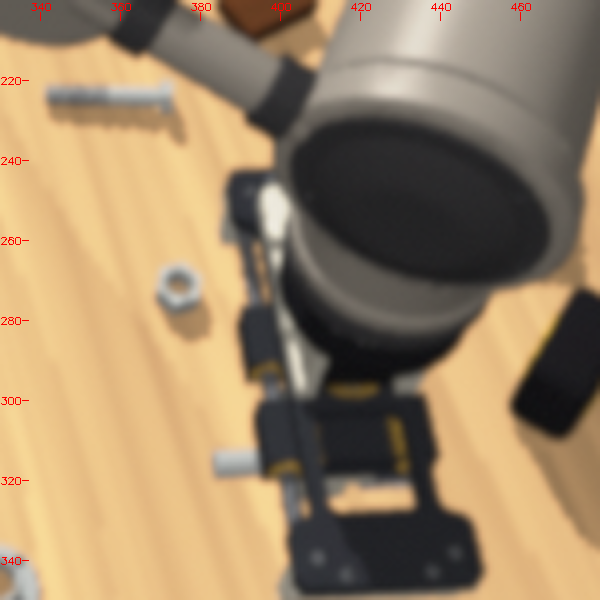

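Bit is held. Carry to the tray.

{"name": "servo_tool", "arguments": {"targets": "-14 -45 1 -0.03; -13 -46 1 -0.03; -12 -46 1 -0.03; -11 -46 1 -0.03; -9 -47 1 -0.03; -8 -48 2 -0.01; -7 -48 2 -0.01; -6 -48 2 -0.01; -6 -48 2 -0.01; -5 -40 2 -0.01; 0 0 0 0; 0 0 0 0"}}

```text
time: 14.42
tool_pos: [0.5161, 0.0972, 0.0925]
tool_rot: [3.136, 0.035, 0.021]
contact_force: [0.2, 0.1, -1.1]
opening: 0.0119
```

```bash
python3 plan.py 534,92,60,.011
```

```text
t 14.43 pos [516.1  97.2  92.5] rot [3.136 0.035 0.021] open 11.9 q [ 0.04  0.53  1.69 -0.01  0.96  1.6 ] F [ 0.2  0.1 -1.1]
1 18 6 32 0.01
```

{"name": "servo_tool", "arguments": {"targets": "9 2 15 0; 8 3 15 0.01; 0 0 0 0"}}

```text
time: 14.8
tool_pos: [0.5335, 0.0892, 0.0588]
tool_rot: [3.136, 0.036, 0.007]
contact_force: [-0.2, 0.4, -1.3]
opening: 0.012
```

```bash
python3 plan.py 534,92,32.7,.011
python3 - <<'E'
from cell import cams
from h import *
p=cams.read_camera('side');crop(p,250,80,380,200,5,'s11.png')
p=cams.read_camera('top');crop(p,180,150,330,260,5,'t11.png')
E
```

```text
t 14.8 pos [533.5  89.2  58.8] rot [3.136 0.036 0.007] open 12.0 q [ 0.03  0.6   1.67 -0.01  0.91  1.6 ] F [-0.2  0.4 -1.3]
1 1 -3 26 -0.00
```

View pics/s11.png

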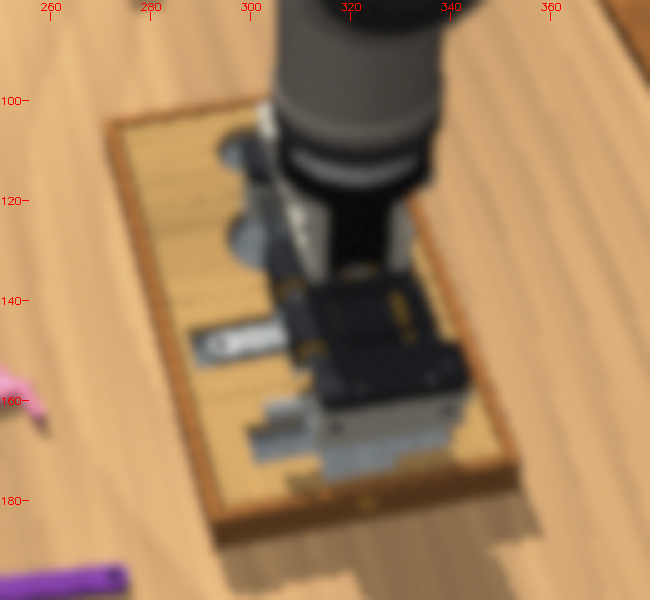

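View pics/t11.png

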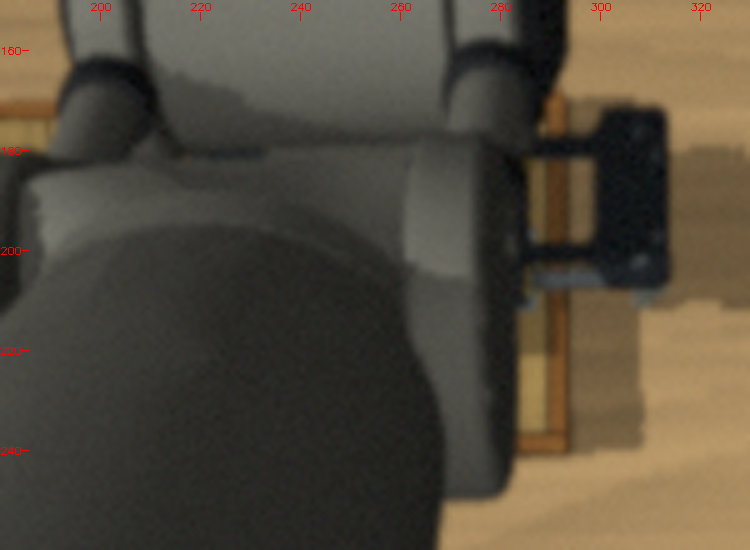

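Run:
```python
from ov import *
f=lambda *a:np.round(1000*p2w(*a)[:2],1)
print(f(S,(250+266/5,80+407/5),.050), 'recess tail', f(S,(250+250/5,80+445/5),.020))
```

```text
[493.8  86.9] recess tail [484.6  89.2]
```

{"name": "servo_tool", "arguments": {"targets": "0 -2 10 0; 0 -1 9 0; 0 0 0 0; 0 0 5 0; 0 0 0 0"}}

```text
time: 15.52
tool_pos: [0.5326, 0.093, 0.035]
tool_rot: [3.136, 0.033, 0.008]
contact_force: [0.6, 0.5, -1.3]
opening: 0.0121
```

```bash
python3 plan.py 534,92,32.7,.011
```

```text
t 15.53 pos [532.6  93.   35. ] rot [3.136 0.033 0.008] open 12.1 q [ 0.03  0.63  1.69 -0.01  0.86  1.6 ] F [ 0.6  0.5 -1.3]
1 1 1 2 -0.00
```

{"name": "servo_tool", "arguments": {"targets": "0 1 2 0; 0 0 0 0"}}

```text
time: 15.78
tool_pos: [0.5329, 0.092, 0.0334]
tool_rot: [3.136, 0.032, 0.008]
contact_force: [-1.5, 0.6, -0.2]
opening: 0.0115
```

{"name": "servo_tool", "arguments": {"targets": "0 0 0 0; 0 0 0 0; 0 0 0 0; 0 0 -15 0; 0 0 -30 0; 0 0 -40 0; 0 0 0 0", "hand": 0.24}}

```text
time: 16.65
tool_pos: [0.5366, 0.0924, 0.1241]
tool_rot: [3.136, 0.03, 0.008]
contact_force: [1.6, 0.4, -0.4]
opening: 0.022
```

```bash
python3 plan.py 520,-100,130,.3 443.5,-379,120,1.571
python3 - <<'E'
from cell import cams
from h import *
p=cams.read_camera('side');crop(p,260,90,370,200,6,'s12.png')
E
```

```text
t 16.65 pos [536.6  92.4 124.1] rot [3.136 0.03  0.008] open 22.0 q [ 0.03  0.51  1.6  -0.01  1.06  1.6 ] F [ 1.6  0.4 -0.4]
4 -5 48 -1 -0.07; -8 48 -1 -0.07; -11 47 -1 -0.07; -15 46 -1 -0.07
8 -19 30 1 -0.16; -24 27 1 -0.16; -28 23 1 -0.16; -31 18 1 -0.16; -34 13 1 -0.16; -35 7 1 -0.16; -36 2 1 -0.16; -36 -4 1 -0.16
```

View pics/s12.png

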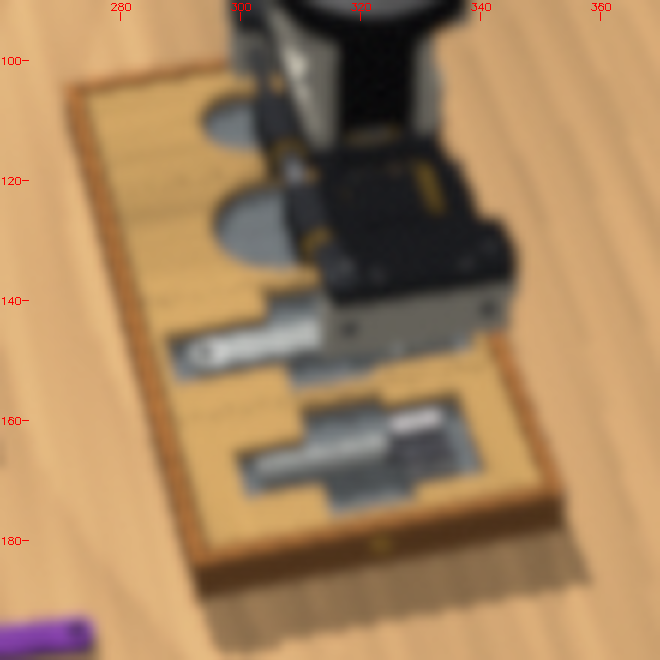

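The bit lies in its recess, cutter at the wide end (side 302–337, 158–170). Now the bush.

{"name": "servo_tool", "arguments": {"targets": "-5 48 -1 -0.07; -8 48 -1 -0.07; -11 47 -1 -0.07; -15 46 -1 -0.07; -19 30 1 -0.16; -24 27 1 -0.16; -28 23 1 -0.16; -31 18 1 -0.16; -34 13 1 -0.16; -35 7 1 -0.16; -36 2 1 -0.16; -36 -4 1 -0.16; 0 0 0 0; 0 0 0 0", "hand": 0.6}}

```text
time: 18.45
tool_pos: [0.4373, -0.3894, 0.1118]
tool_rot: [-3.09, -0.01, 1.62]
contact_force: [0.7, 0.2, -1.0]
opening: 0.055
```

```bash
python3 plan.py 443.5,-379,70,1.571
python3 - <<'E'
from cell import cams
from h import *
p=cams.read_camera('top');crop(p,140,150,320,260,4,'t13.png')
p=cams.read_camera('side');crop(p,250,230,400,390,4,'s13.png')
E
```

```text
t 18.45 pos [ 437.3 -389.4  111.8] rot [-3.09 -0.01  1.62] open 55.0 q [-0.84  0.6   1.48 -0.04  1.1  -0.87] F [ 0.7  0.2 -1. ]
1 10 7 42 0.05
```

View pics/t13.png

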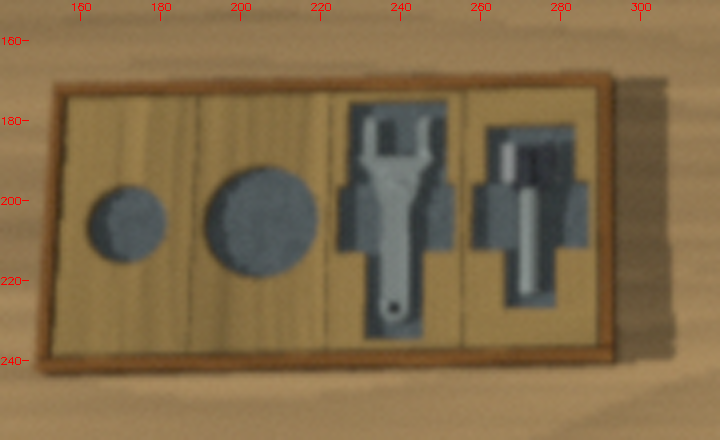

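View pics/s13.png

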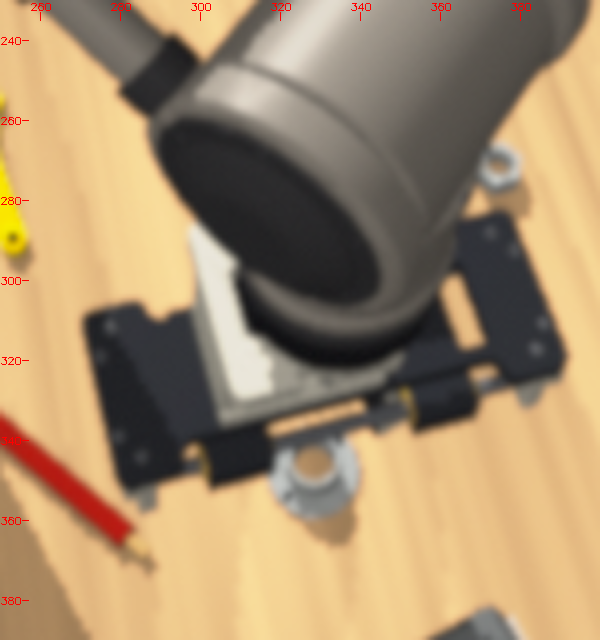

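{"name": "servo_tool", "arguments": {"targets": "5 4 15 0.03; 5 3 15 0.02; 0 0 0 0; 0 0 15 0; 0 0 0 0"}}

```text
time: 19.18
tool_pos: [0.4434, -0.3756, 0.0656]
tool_rot: [-3.09, -0.007, 1.572]
contact_force: [0.8, -0.7, 0.6]
opening: 0.0554
```

```bash
python3 plan.py 443.5,-379,25,1.571
python3 - <<'E'
from cell import cams
from h import *
p=cams.read_camera('side');crop(p,250,250,400,390,5,'s14.png')
E
```

```text
t 19.18 pos [ 443.4 -375.6   65.6] rot [-3.09  -0.007  1.572] open 55.4 q [-0.82  0.65  1.54 -0.04  1.   -0.8 ] F [ 0.8 -0.7  0.6]
1 -3 0 41 0.00
```

View pics/s14.png

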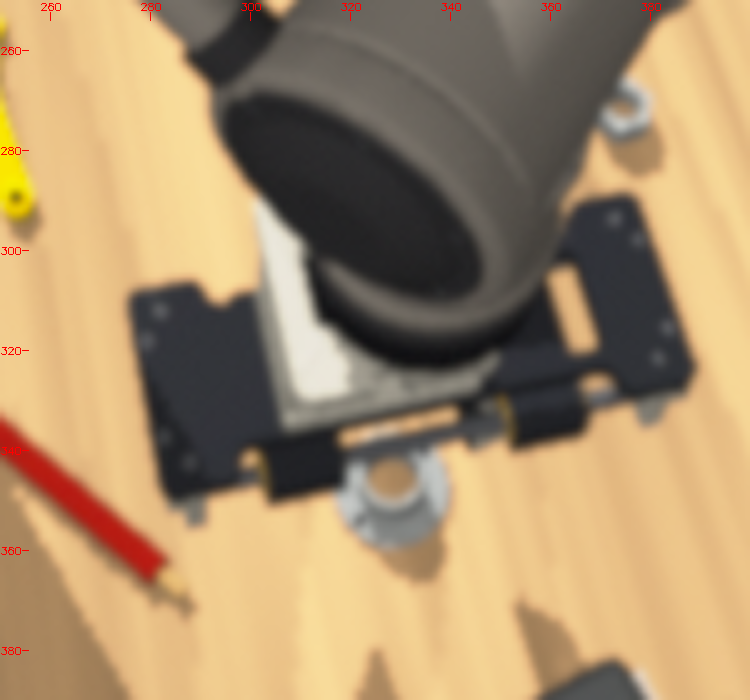

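Run:
```python
from ov import *
for y in (-.3756,-.379): print([(w2p(S,(.4434,y,z))-[250,250])*5 for z in (.02,.1)])
```

```text
[array([385.08619296, 462.16030374]), array([387.67856423, 389.0181852 ])]
[array([387.13955481, 470.46548211]), array([389.90481061, 397.80598862])]
```

{"name": "servo_tool", "arguments": {"targets": "-2 0 14 0; -1 0 14 0; 0 0 8 0; 0 0 0 0"}}

```text
time: 19.73
tool_pos: [0.4417, -0.3798, 0.0279]
tool_rot: [-3.091, -0.005, 1.572]
contact_force: [-0.4, 0.1, -0.0]
opening: 0.0553
```

```bash
python3 plan.py 443.5,-379,25,1.571
python3 - <<'E'
from cell import cams
from h import *
p=cams.read_camera('side');crop(p,250,250,400,390,5,'s15.png')
E
```

```text
t 19.73 pos [ 441.7 -379.8   27.9] rot [-3.091 -0.005  1.572] open 55.3 q [-0.82  0.7   1.56 -0.04  0.92 -0.8 ] F [-0.4  0.1 -0. ]
1 1 2 3 0.00
```

View pics/s15.png

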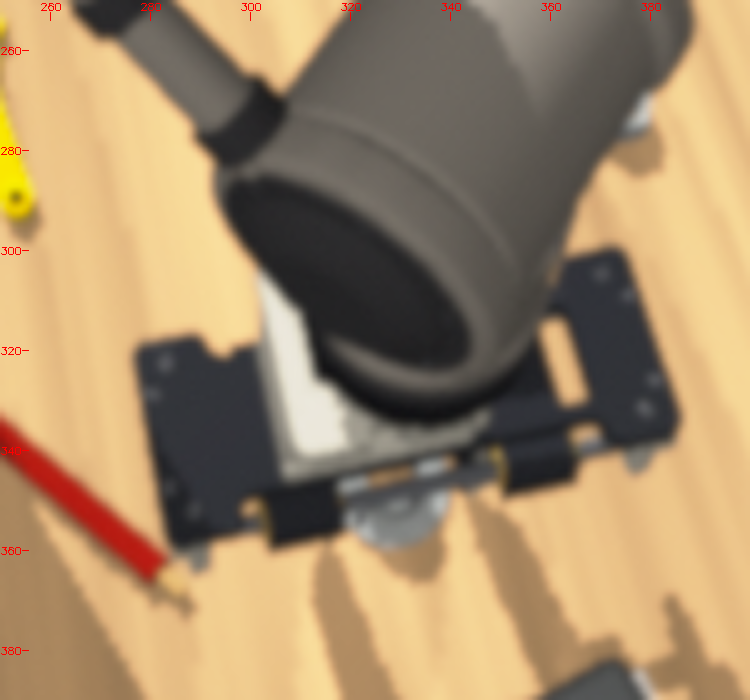

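{"name": "servo_tool", "arguments": {"targets": "0 2 3 0; 0 0 0 0; 0 0 0 0; 0 0 0 0; 0 0 0 0; 0 0 0 0", "hand": 0, "squeeze": 30}}

```text
time: 20.52
tool_pos: [0.4445, -0.3803, 0.0262]
tool_rot: [-3.093, -0.003, 1.572]
contact_force: [-0.4, -0.1, -0.1]
opening: 0.0266
```

{"name": "servo_tool", "arguments": {"targets": "0 0 -20 0; 0 0 -30 0; 0 0 -40 0; 0 0 0 0"}}

```text
time: 21.02
tool_pos: [0.4486, -0.3803, 0.1178]
tool_rot: [-3.092, -0.005, 1.572]
contact_force: [0.0, -0.0, -1.5]
opening: 0.0262
```

```bash
python3 plan.py 443.5,-379,120,1.571
python3 - <<'E'
from cell import cams
from h import *
p=cams.read_camera('side');crop(p,250,210,400,370,5,'s16.png')
E
```

```text
t 21.02 pos [ 448.6 -380.3  117.8] rot [-3.092 -0.005  1.572] open 26.2 q [-0.82  0.59  1.47 -0.04  1.12 -0.8 ] F [ 0.  -0.  -1.5]
1 1 -5 -2 0.00
```

View pics/s16.png

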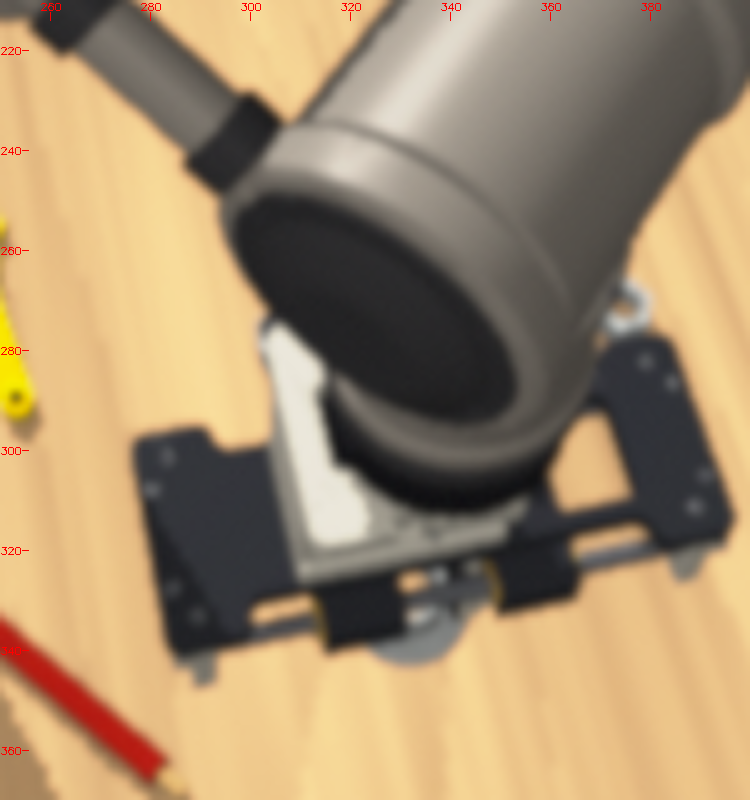

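```bash
python3 plan.py 500,-100,120,1.571 532,245,110,1.571
```

```text
t 21.07 pos [ 447.6 -379.4  115.8] rot [-3.089 -0.007  1.572] open 26.5 q [-0.82  0.6   1.47 -0.04  1.11 -0.8 ] F [-0.3  0.  -1.2]
6 47 9 -1 0.00; 47 9 -1 0.00; 47 9 -1 0.00; 47 9 -1 0.00; 47 9 -1 0.00; 47 9 -1 0.00
7 49 5 1 -0.00; 49 5 1 -0.00; 49 5 1 -0.00; 49 5 1 -0.00; 49 5 1 -0.00; 49 5 1 -0.00; 49 5 1 -0.00
```

{"name": "servo_tool", "arguments": {"targets": "47 9 -2 0; 47 9 -2 0; 47 9 -2 0; 47 9 -2 0; 47 9 -2 0; 47 9 -2 0; 49 5 -1 0; 49 5 -1 0; 49 5 0 0; 49 5 0 0; 49 5 0 0; 49 5 0 0; 40 5 0 0; 0 0 0 0; 0 0 0 0"}}

```text
time: 22.95
tool_pos: [0.5287, 0.2558, 0.1105]
tool_rot: [-3.056, -0.01, 1.567]
contact_force: [0.4, -1.4, -0.2]
opening: 0.0266
```

```bash
python3 plan.py 532,245,70,1.571
python3 - <<'E'
from cell import cams
from h import *
p=cams.read_camera('side');crop(p,230,50,380,190,5,'s17.png')
p=cams.read_camera('top');crop(p,140,150,320,260,4,'t17.png')
E
```

```text
t 22.95 pos [528.7 255.8 110.5] rot [-3.056 -0.01   1.567] open 26.6 q [0.3  0.62 1.45 0.04 1.15 0.29] F [ 0.4 -1.4 -0.2]
1 -11 3 41 -0.00
```

View pics/s17.png

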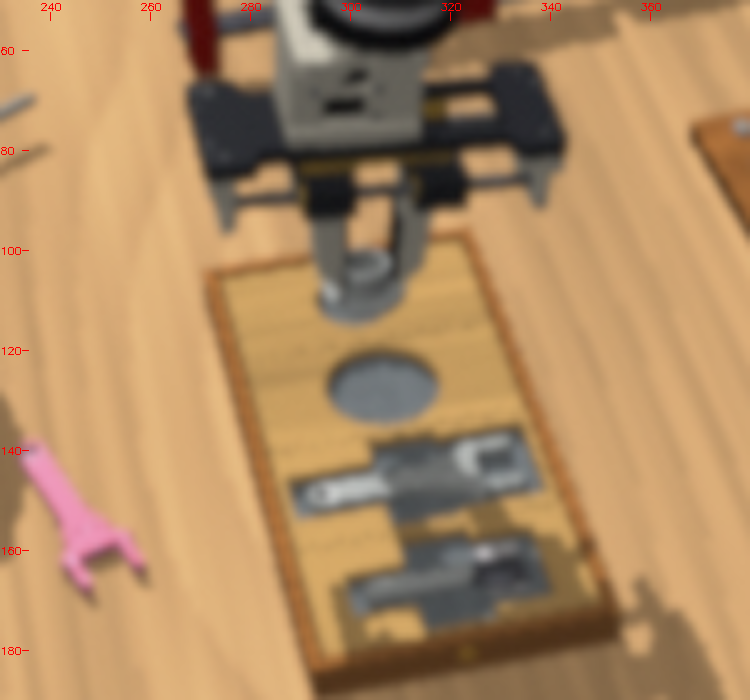

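View pics/t17.png

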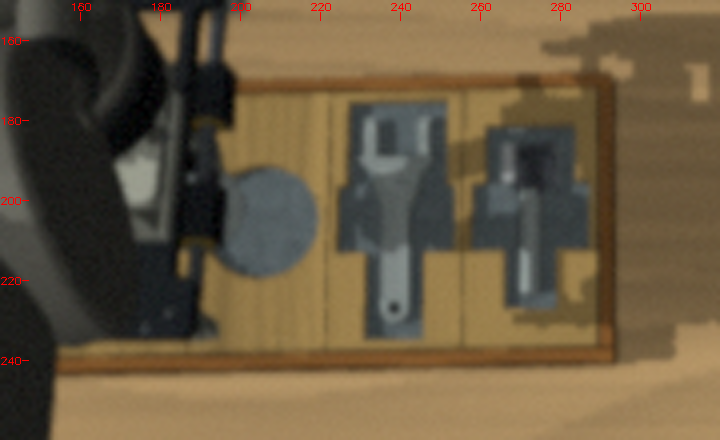

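{"name": "servo_tool", "arguments": {"targets": "-5 1 10 0; -5 1 15 0; 0 0 10 0; 0 0 0 0"}}

```text
time: 23.55
tool_pos: [0.5277, 0.2421, 0.0726]
tool_rot: [-3.054, -0.01, 1.562]
contact_force: [0.1, 0.2, 0.1]
opening: 0.0263
```

```bash
python3 plan.py 532,245,42.5,1.571
python3 - <<'E'
from cell import cams
from h import *
p=cams.read_camera('side');crop(p,240,60,370,190,6,'s18.png')
p=cams.read_camera('top');crop(p,140,150,320,260,4,'t18.png')
E
```

```text
t 23.55 pos [527.7 242.1  72.6] rot [-3.054 -0.01   1.562] open 26.3 q [0.28 0.65 1.5  0.04 1.07 0.27] F [0.1 0.2 0.1]
1 3 4 30 -0.01
```

View pics/s18.png

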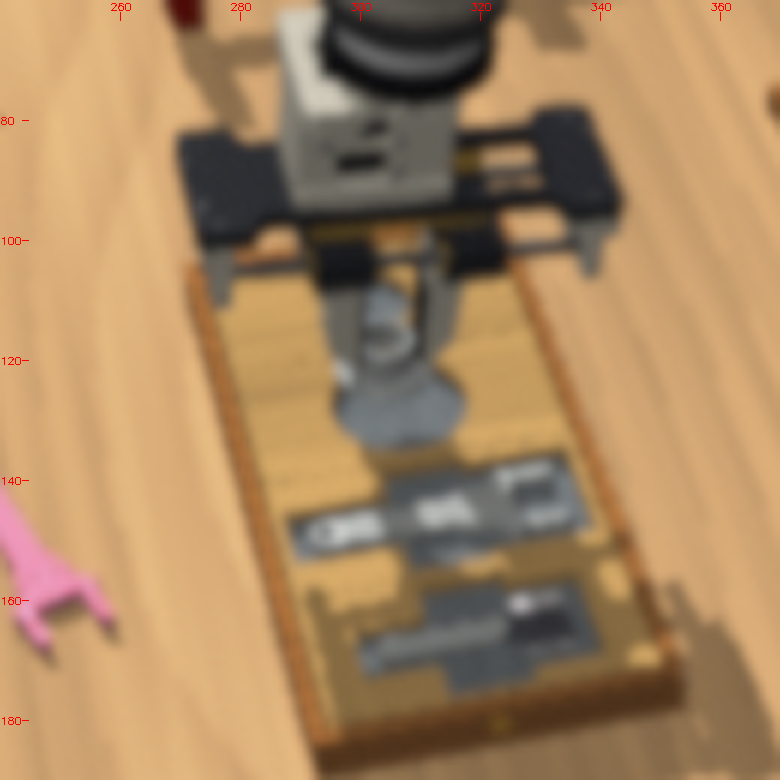

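View pics/t18.png

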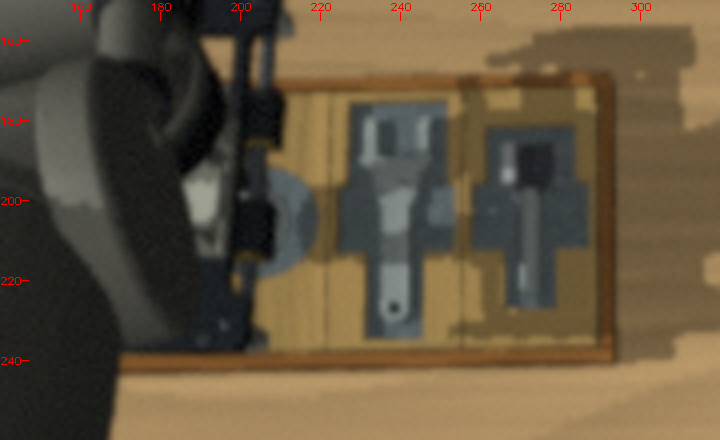

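{"name": "servo_tool", "arguments": {"targets": "2 4 9 0; 1 3 9 0; 0 1 4 0; 0 0 0 0"}}

```text
time: 24.15
tool_pos: [0.5354, 0.2465, 0.05]
tool_rot: [-3.058, -0.011, 1.563]
contact_force: [-1.0, -0.3, -0.3]
opening: 0.0263
```

```bash
python3 plan.py 533,245,42.5,1.571
python3 - <<'E'
from cell import cams
from h import *
p=cams.read_camera('side');crop(p,270,70,350,170,8,'s19.png')
E
```

```text
t 24.15 pos [535.4 246.5  50. ] rot [-3.058 -0.011  1.563] open 26.3 q [0.28 0.7  1.49 0.04 1.03 0.27] F [-1.  -0.3 -0.3]
1 -2 -2 8 -0.01
```

View pics/s19.png

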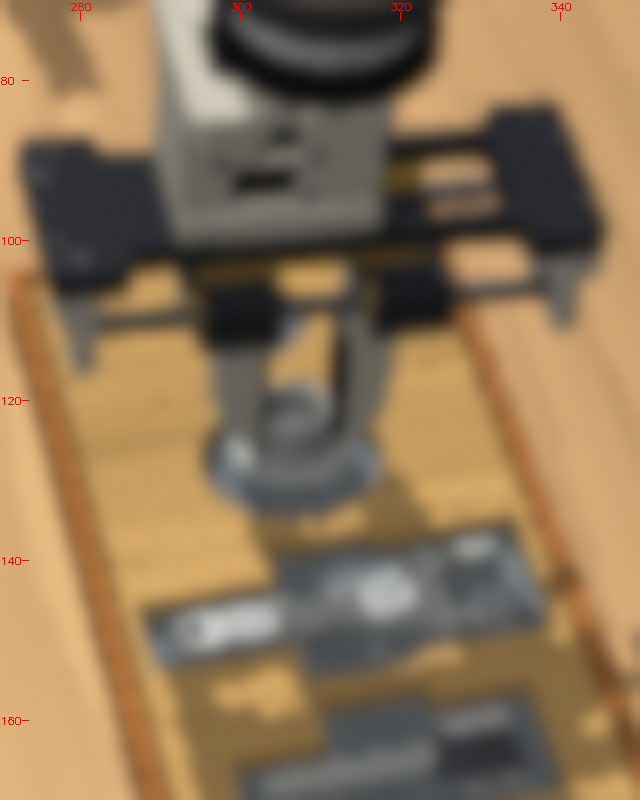

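Run:
```python
from ov import *
f=lambda *a:np.round(1000*p2w(*a)[:2],1)
print(f(S,(270+293/8,70+478/8),.027), 'recess by side', f(S,(240+399/6*1,60+ 413/6-3),.024), f(S,(230+383/5,50+387/5),.022))
```

```text
[532.4 225.1] recess by side [536.1 244.2] [535.4 239.8]
```

{"name": "servo_tool", "arguments": {"targets": "-1 -1 4 0; 0 0 3 0; 0 0 0 0"}}

```text
time: 24.58
tool_pos: [0.5339, 0.2456, 0.0433]
tool_rot: [-3.059, -0.011, 1.563]
contact_force: [0.2, 0.4, -1.2]
opening: 0.0262
```

```bash
python3 plan.py 533,245,42.5,1.571
python3 - <<'E'
from cell import cams
from h import *
p=cams.read_camera('side');crop(p,270,70,350,170,8,'s20.png')
E
```

```text
t 24.57 pos [533.9 245.6  43.3] rot [-3.059 -0.011  1.563] open 26.2 q [0.28 0.7  1.51 0.04 1.01 0.27] F [ 0.2  0.4 -1.2]
1 -1 -1 1 -0.01
```

View pics/s20.png

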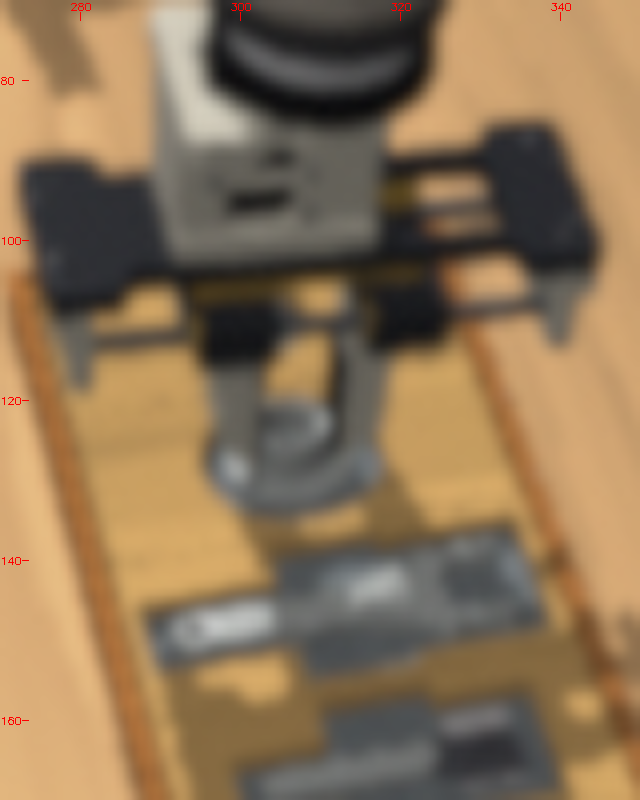

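{"name": "servo_tool", "arguments": {"targets": "0 0 1 0; 0 0 0 0; 0 0 0 0; 0 0 0 0; 0 0 0 0; 0 -1 -15 0; 0 -2 -30 0; 0 -3 -40 0; 0 0 0 0", "hand": 0.55}}

```text
time: 25.75
tool_pos: [0.5358, 0.2448, 0.1336]
tool_rot: [-3.062, -0.012, 1.563]
contact_force: [0.4, 0.4, -1.1]
opening: 0.0503
```

```bash
python3 plan.py 520,100,130,1.571 433,-221,130,1.571
python3 - <<'E'
from cell import cams
from h import *
p=cams.read_camera('side');crop(p,260,70,360,170,7,'s21.png')
E
```

```text
t 25.75 pos [535.8 244.8 133.6] rot [-3.062 -0.012  1.563] open 50.3 q [0.28 0.59 1.43 0.04 1.2  0.27] F [ 0.4  0.4 -1.1]
3 -48 -5 1 -0.00; -48 -5 1 -0.00; -48 -5 1 -0.00
7 -46 -12 -0 -0.00; -46 -12 -0 -0.00; -46 -12 -0 -0.00; -46 -12 -0 -0.00; -46 -12 -0 -0.00; -46 -12 -0 -0.00; -46 -12 -0 -0.00
```

View pics/s21.png

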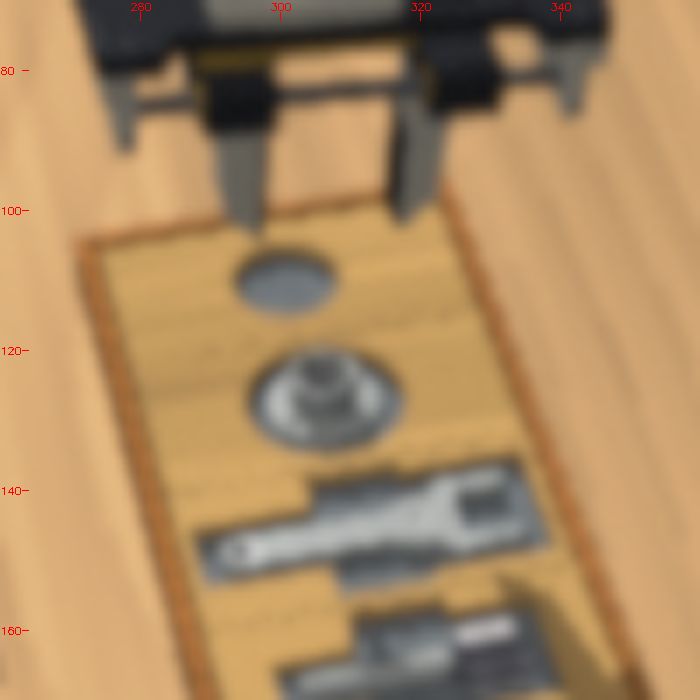

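{"name": "servo_tool", "arguments": {"targets": "-45 -5 1 0; -48 -5 1 0; -48 -5 1 0; -46 -12 0 0; -46 -12 0 0; -46 -12 0 0; -46 -12 0 0; -46 -12 0 0; -46 -12 0 0; -40 -10 0 0; 0 0 0 0; 0 0 0 0"}}

```text
time: 27.3
tool_pos: [0.4253, -0.2235, 0.1238]
tool_rot: [-3.043, -0.016, 1.565]
contact_force: [-0.0, 0.8, 0.3]
opening: 0.0504
```

```bash
python3 plan.py 433,-221,80,1.571
python3 - <<'E'
from cell import cams
from h import *
p=cams.read_camera('side');crop(p,230,190,380,330,5,'s22.png')
E
```

```text
t 27.3 pos [ 425.3 -223.5  123.8] rot [-3.043 -0.016  1.565] open 50.4 q [-0.62  0.44  1.73 -0.05  1.06 -0.58] F [-0.   0.8  0.3]
1 3 8 44 -0.01
```

View pics/s22.png

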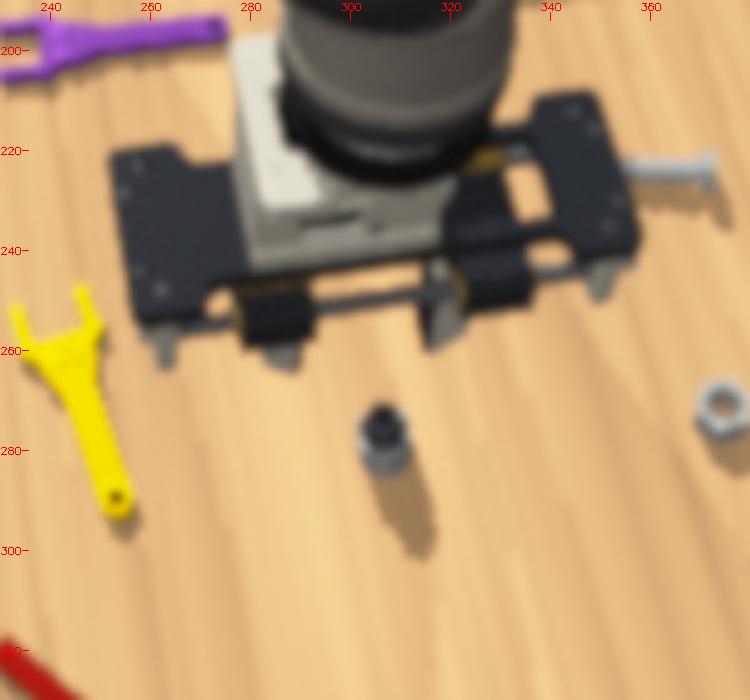

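{"name": "servo_tool", "arguments": {"targets": "0 0 0 0.15; 0 0 0 0.15; 0 0 0 0.15; 0 0 0 0.15; 0 0 0 0.15; 0 0 0 0.15; 0 0 0 0.15; 0 0 0 0.15; 0 0 0 0.15; 0 0 0 0.15; 0 0 0 0; 0 0 0 0"}}

```text
time: 28.85
tool_pos: [0.428, -0.2072, 0.122]
tool_rot: [-3.117, 0.103, 0.045]
contact_force: [0.4, -0.7, -0.0]
opening: 0.0502
```

```bash
python3 plan.py 433,-221,80,0
```

```text
t 28.85 pos [ 428.  -207.2  122. ] rot [-3.117  0.103  0.045] open 50.2 q [-0.59  0.44  1.74 -0.05  1.06  0.97] F [ 0.4 -0.7 -0. ]
1 4 14 42 0.05
```

{"name": "servo_tool", "arguments": {"targets": "5 7 20 0.02; 5 6 20 0.02; 2 0 10 0; 0 0 0 0; 0 0 0 0"}}

```text
time: 29.48
tool_pos: [0.4362, -0.2178, 0.0704]
tool_rot: [-3.121, 0.103, 0.015]
contact_force: [0.5, -0.9, 1.4]
opening: 0.0505
```

```bash
python3 plan.py 434,-221,24,0
python3 - <<'E'
from cell import cams
from h import *
p=cams.read_camera('side');crop(p,250,190,380,320,6,'s23.png')
p=cams.read_camera('top');crop(p,360,190,460,290,6,'t23.png')
E
```

```text
t 29.48 pos [ 436.2 -217.8   70.4] rot [-3.121  0.103  0.015] open 50.5 q [-0.59  0.54  1.76 -0.05  0.95  0.99] F [ 0.5 -0.9  1.4]
1 -2 3 46 0.02
```

View pics/s23.png

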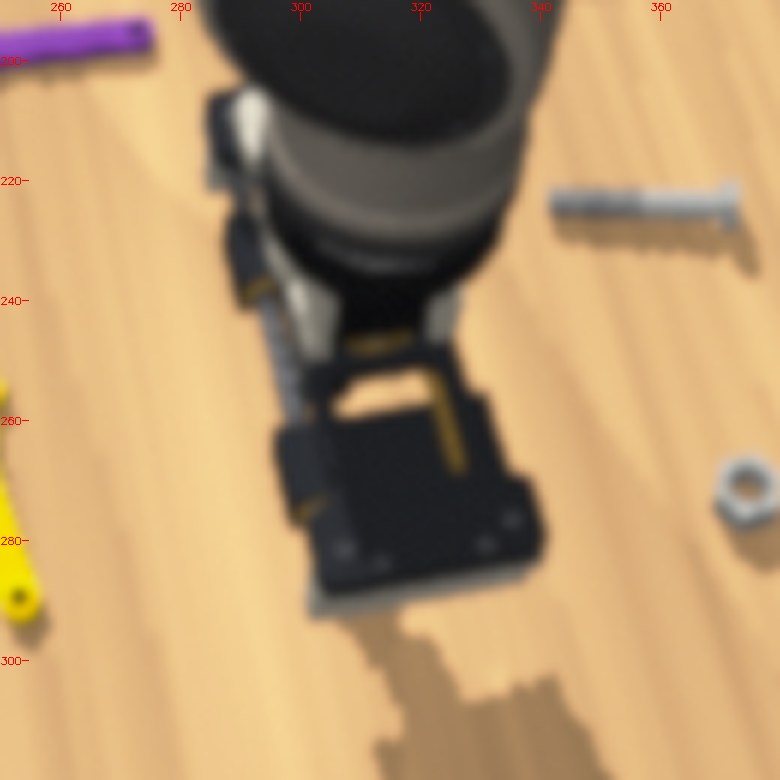

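View pics/t23.png

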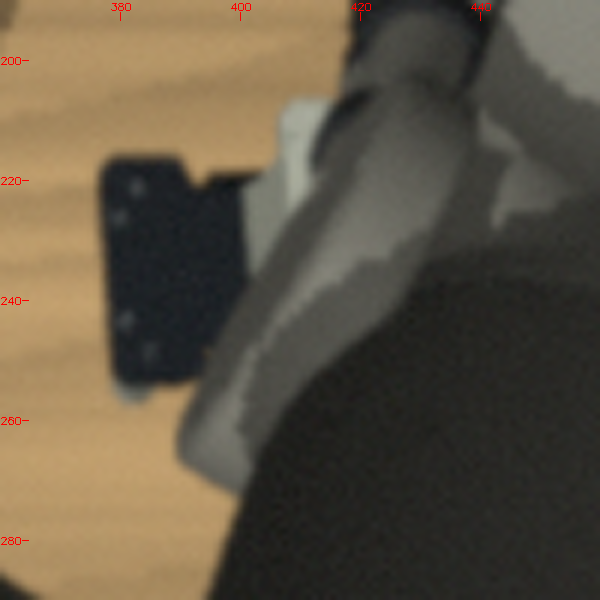

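{"name": "servo_tool", "arguments": {"targets": "1 2 15 0.01; 1 1 15 0; 1 0 10 0; 0 0 0 0"}}

```text
time: 30.08
tool_pos: [0.4348, -0.2201, 0.0276]
tool_rot: [-3.122, 0.103, 0.004]
contact_force: [-0.2, 0.1, 0.2]
opening: 0.0506
```

```bash
python3 plan.py 434,-221,24,0
```

```text
t 30.07 pos [ 434.8 -220.1   27.6] rot [-3.122  0.103  0.004] open 50.6 q [-0.6   0.6   1.79 -0.06  0.85  1.01] F [-0.2  0.1  0.2]
1 -1 1 4 0.00
```

{"name": "servo_tool", "arguments": {"targets": "0 1 3 0; 0 0 0 0; 0 0 0 0; 0 0 0 0; 0 0 0 0; 0 0 0 0; 0 0 0 0", "hand": 0, "squeeze": 30}}

```text
time: 30.95
tool_pos: [0.435, -0.2213, 0.025]
tool_rot: [-3.123, 0.102, 0.004]
contact_force: [0.0, -0.6, -1.4]
opening: 0.0253
```

```bash
python3 plan.py 434,-221,24,0
```

```text
t 30.95 pos [ 435.  -221.3   25. ] rot [-3.123  0.102  0.004] open 25.3 q [-0.6   0.61  1.79 -0.06  0.84  1.01] F [ 0.  -0.6 -1.4]
1 -1 -0 1 0.00
```

{"name": "servo_tool", "arguments": {"targets": "0 0 0 0; 0 0 0 0; 0 0 0 0.13; 0 0 0 0.13; 0 0 0 0; 0 0 0 0", "hand": 0.5}}

```text
time: 31.7
tool_pos: [0.4353, -0.2216, 0.0254]
tool_rot: [3.133, 0.102, -0.261]
contact_force: [-0.5, 0.8, -0.2]
opening: 0.0459
```

{"name": "servo_tool", "arguments": {"targets": "0 0 0 0; 0 0 0 0; 0 0 0 0; 0 0 0 0; 0 0 0 0; 0 0 0 0", "hand": 0}}

```text
time: 32.45
tool_pos: [0.4353, -0.2216, 0.0254]
tool_rot: [3.133, 0.102, -0.258]
contact_force: [0.2, 0.0, -0.1]
opening: 0.0248
```

{"name": "servo_tool", "arguments": {"targets": "0 0 0 0; 0 0 0 0; 0 0 0 0.12; 0 0 0 0.12; 0 0 0 0; 0 0 0 0", "hand": 0.5}}

```text
time: 33.2
tool_pos: [0.4353, -0.2216, 0.0254]
tool_rot: [3.109, 0.097, -0.502]
contact_force: [-0.1, 0.0, -0.7]
opening: 0.0461
```

{"name": "servo_tool", "arguments": {"targets": "0 0 0 0; 0 0 0 0; 0 0 0 0; 0 0 0 0; 0 0 0 0; 0 0 0 0", "hand": 0}}

```text
time: 33.95
tool_pos: [0.4353, -0.2216, 0.0254]
tool_rot: [3.109, 0.097, -0.499]
contact_force: [1.0, 0.5, -0.6]
opening: 0.0236
```

{"name": "servo_tool", "arguments": {"targets": "0 0 -15 0; 1 0 -30 0; 0 0 -40 0; 0 0 0 0; 0 0 0 0"}}

```text
time: 34.58
tool_pos: [0.4449, -0.2233, 0.1145]
tool_rot: [3.109, 0.098, -0.499]
contact_force: [0.1, 0.4, -0.9]
opening: 0.0237
```

```bash
python3 plan.py 480,60,120,-.25 531,321.5,110,-.1
python3 - <<'E'
from cell import cams
from h import *
p=cams.read_camera('side');crop(p,250,170,380,300,6,'s24.png')
E
```

```text
t 34.58 pos [ 444.9 -223.3  114.5] rot [ 3.109  0.098 -0.499] open 23.7 q [-0.59  0.49  1.69 -0.05  1.06  1.5 ] F [ 0.1  0.4 -0.9]
6 -17 -44 -1 -0.04; -16 -45 -1 -0.04; -14 -46 -1 -0.04; -12 -46 -1 -0.04; -10 -47 -1 -0.04; -8 -47 -1 -0.04
5 -3 -53 2 -0.03; -1 -53 2 -0.03; 0 -53 2 -0.03; 2 -53 2 -0.03; 3 -53 2 -0.03
```

View pics/s24.png

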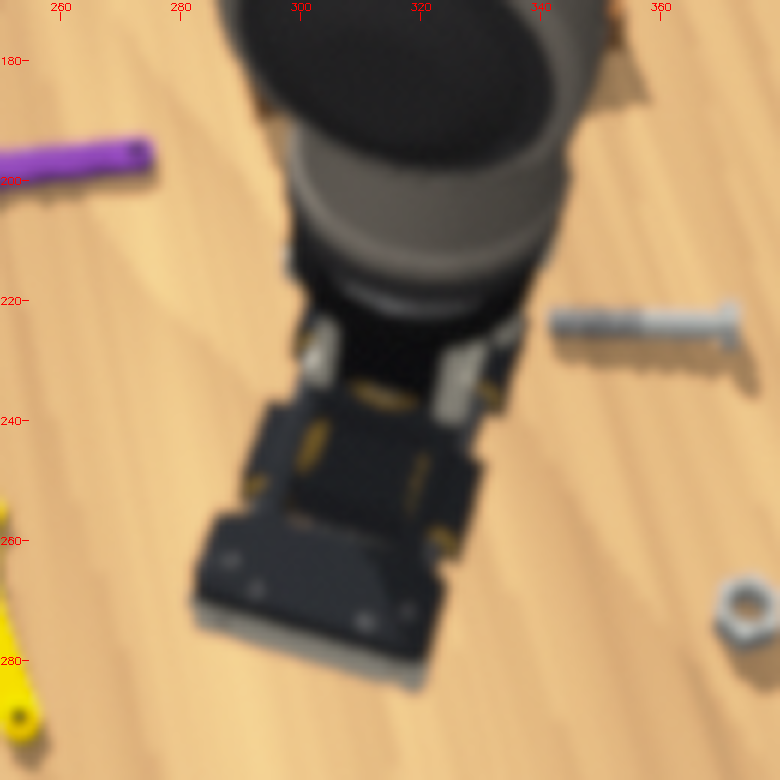

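{"name": "servo_tool", "arguments": {"targets": "-17 -44 -2 -0.04; -16 -45 -2 -0.04; -14 -46 -2 -0.04; -12 -46 -2 -0.04; -10 -47 -2 -0.04; -8 -47 -2 -0.04; -3 -53 0 -0.03; -1 -53 0 -0.03; 0 -53 0 -0.03; 2 -53 0 -0.03; 3 -45 0 -0.03; 0 0 0 0; 0 0 0 0"}}

```text
time: 36.25
tool_pos: [0.5261, 0.3278, 0.1126]
tool_rot: [-3.139, 0.127, -0.098]
contact_force: [-0.4, 0.8, -1.1]
opening: 0.0235
```

```bash
python3 plan.py 531,321.5,80,-.1
python3 - <<'E'
from cell import cams
from h import *
p=cams.read_camera('side');crop(p,230,40,360,170,6,'s25.png')
p=cams.read_camera('top');crop(p,120,140,320,260,4,'t25.png')
E
```

```text
t 36.25 pos [526.1 327.8 112.6] rot [-3.139  0.127 -0.098] open 23.5 q [0.4  0.69 1.32 0.07 1.25 2.05] F [-0.4  0.8 -1.1]
1 5 6 33 0.00
```

View pics/s25.png

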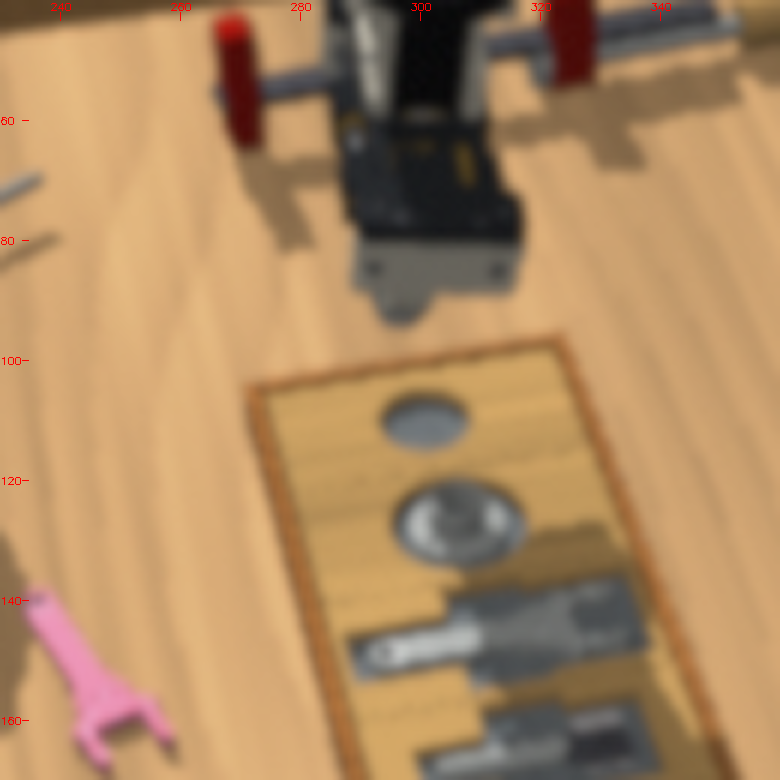

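View pics/t25.png

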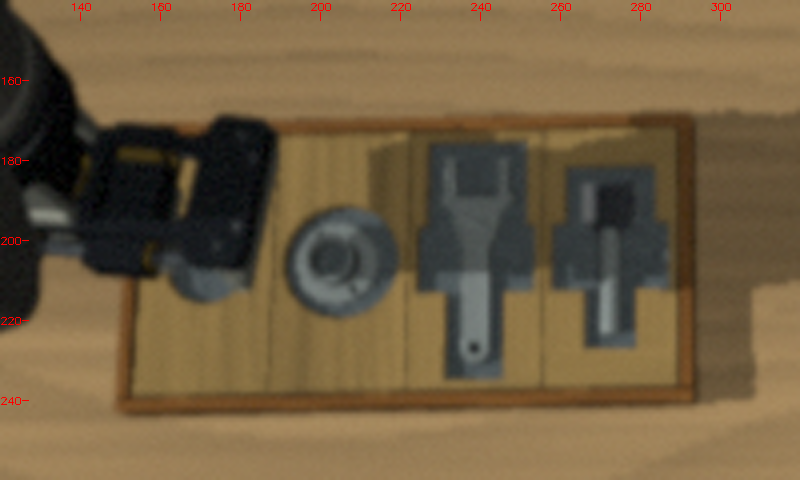

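{"name": "servo_tool", "arguments": {"targets": "6 3 14 0; 6 3 14 0; 0 0 10 0; 0 0 0 0; 0 0 0 0"}}

```text
time: 36.98
tool_pos: [0.5336, 0.3172, 0.0705]
tool_rot: [-3.14, 0.128, -0.104]
contact_force: [0.9, 0.0, -0.2]
opening: 0.0233
```

```bash
python3 plan.py 533.5,321.5,42,-.1
python3 - <<'E'
from cell import cams
from h import *
p=cams.read_camera('side');crop(p,250,60,350,150,8,'s26.png')
p=cams.read_camera('top');crop(p,120,140,260,260,5,'t26.png')
E
```

```text
t 36.98 pos [533.6 317.2  70.5] rot [-3.14   0.128 -0.104] open 23.3 q [0.38 0.73 1.35 0.07 1.17 2.03] F [ 0.9  0.  -0.2]
1 -1 -4 29 -0.00
```

View pics/s26.png

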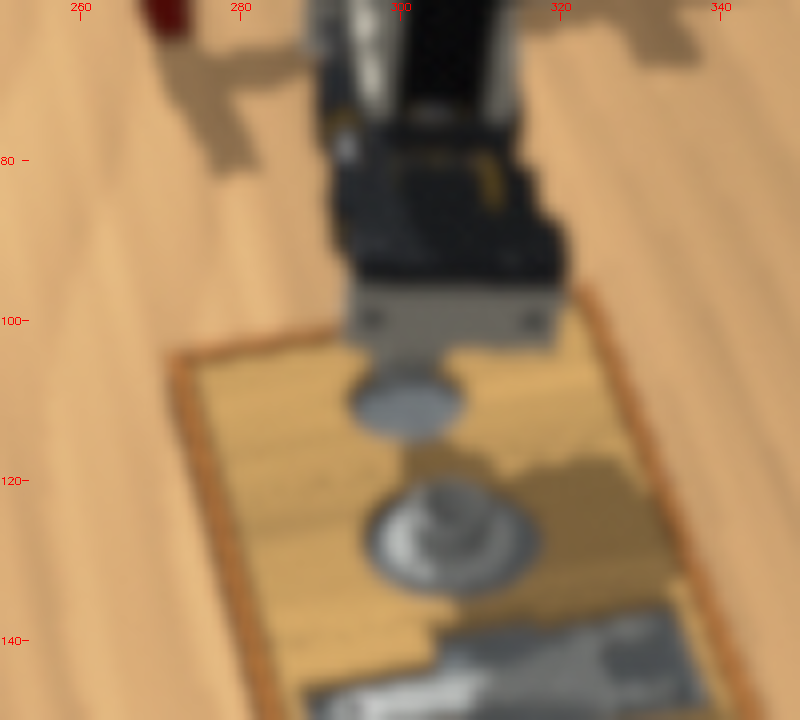

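View pics/t26.png

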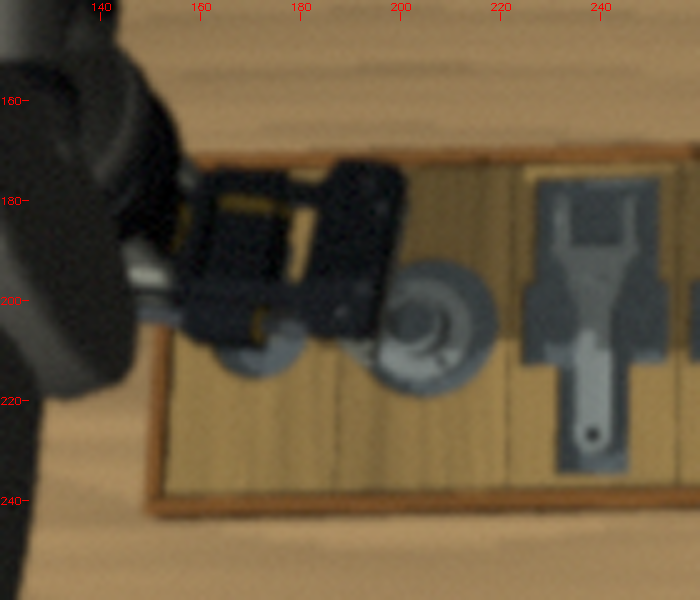

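{"name": "servo_tool", "arguments": {"targets": "1 -2 9 0; 1 -2 9 0; 0 0 0 0; 0 0 0 0"}}

```text
time: 37.58
tool_pos: [0.5336, 0.3222, 0.0518]
tool_rot: [-3.139, 0.127, -0.103]
contact_force: [0.8, 0.3, -0.7]
opening: 0.0234
```

```bash
python3 plan.py 533.5,321.5,42,-.1
python3 - <<'E'
from cell import cams
from h import *
p=cams.read_camera('side');crop(p,250,60,350,150,8,'s27.png')
E
```

```text
t 37.58 pos [533.6 322.2  51.8] rot [-3.139  0.127 -0.103] open 23.4 q [0.39 0.76 1.35 0.07 1.14 2.03] F [ 0.8  0.3 -0.7]
1 -0 1 10 -0.00
```

View pics/s27.png

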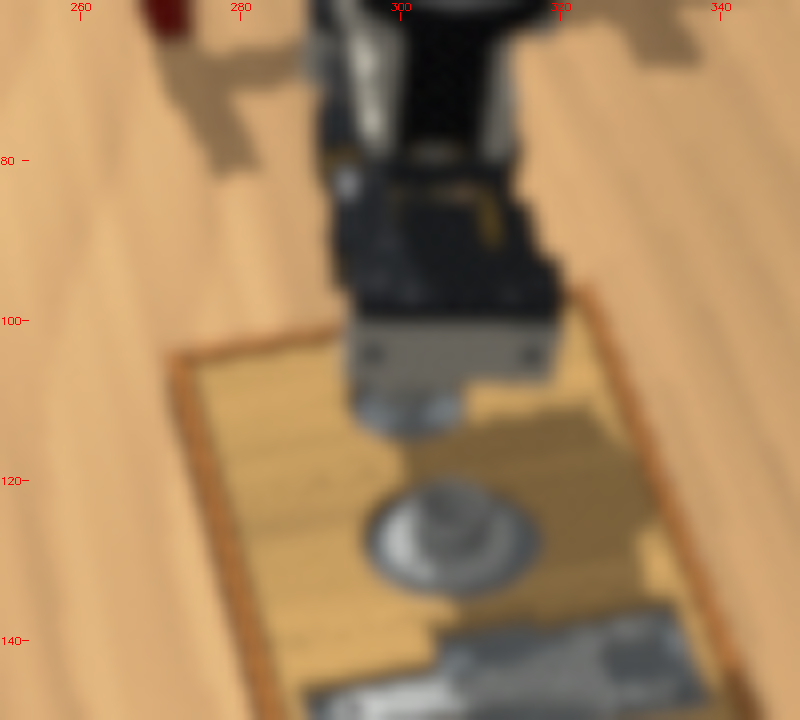

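{"name": "servo_tool", "arguments": {"targets": "1 0 5 0; 0 0 4 0; 0 0 0 0"}}

```text
time: 38.0
tool_pos: [0.5336, 0.3222, 0.0423]
tool_rot: [-3.139, 0.127, -0.103]
contact_force: [0.4, -0.1, -0.8]
opening: 0.0238
```

```bash
python3 plan.py 533.5,321.5,41.5,-.1
python3 - <<'E'
from cell import cams
from h import *
p=cams.read_camera('side');crop(p,270,80,330,130,12,'s28.png')
E
```

```text
t 38.0 pos [533.6 322.2  42.3] rot [-3.139  0.127 -0.103] open 23.8 q [0.39 0.77 1.36 0.07 1.12 2.03] F [ 0.4 -0.1 -0.8]
1 0 1 1 -0.00
```

View pics/s28.png

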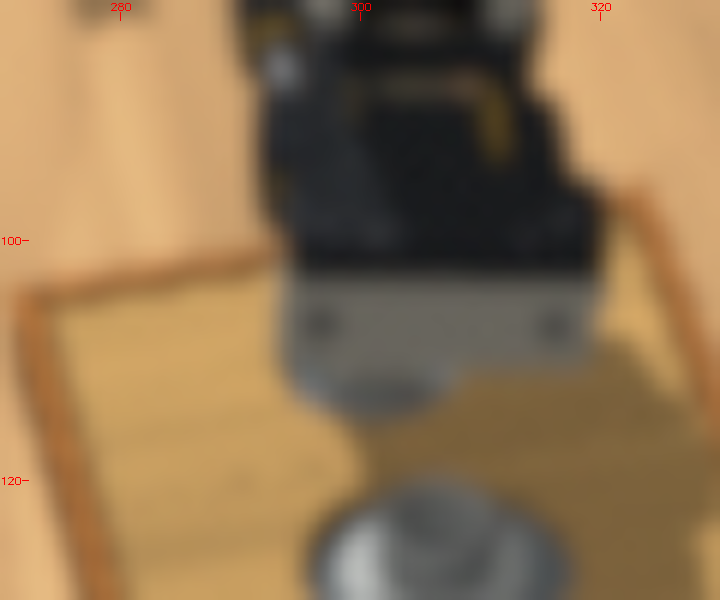

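{"name": "servo_tool", "arguments": {"targets": "0 0 1 0; 0 0 0 0; 0 0 0 0; 0 0 0 0; 0 0 0 0; 0 0 0 0; -2 0 -15 0; -4 0 -30 0; -5 0 -40 0; -5 0 -40 0; 0 0 0 0", "hand": 0.5}}

```text
time: 39.42
tool_pos: [0.5342, 0.3222, 0.1766]
tool_rot: [-3.136, 0.123, -0.103]
contact_force: [0.5, -0.2, -1.0]
opening: 0.0458
```

```bash
python3 plan.py 480,0,200,-.1
python3 - <<'E'
from cell import cams
from h import *
p=cams.read_camera('side');crop(p,260,70,360,170,7,'s29.png')
E
```

```text
t 39.42 pos [534.2 322.2 176.6] rot [-3.136  0.123 -0.103] open 45.8 q [0.39 0.63 1.23 0.06 1.39 2.05] F [ 0.5 -0.2 -1. ]
6 -3 54 -4 -0.00; -4 54 -4 -0.00; -4 54 -4 -0.00; -4 54 -4 -0.00; -4 54 -4 -0.00; -4 54 -4 -0.00
```

View pics/s29.png

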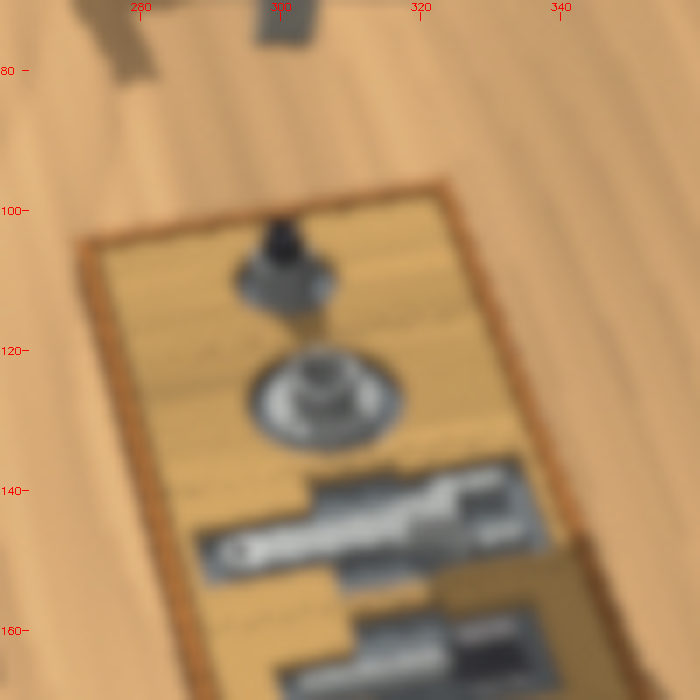

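Nut stands in its recess. Move aside and check in both cameras.

{"name": "servo_tool", "arguments": {"targets": "-4 45 -4 0; -4 54 -4 0; -4 54 -4 0; -4 54 -4 0; -4 54 -4 0; -4 54 -4 0; -4 54 -4 0; -4 54 -4 0; 0 0 0 0; 0 0 0 0"}}

```text
time: 40.72
tool_pos: [0.4548, -0.1079, 0.2031]
tool_rot: [-3.139, 0.14, -0.102]
contact_force: [-0.8, -1.3, -0.2]
opening: 0.0459
```

```bash
python3 plan.py
python3 - <<'E'
from cell import cams
from h import *
p=cams.read_camera('side');crop(p,260,80,420,300,3,'s30.png')
p=cams.read_camera('top');crop(p,140,150,300,250,5,'t30.png');crop(p,150,140,450,340,2,'t31.png')
E
```

```text
t 40.73 pos [ 454.8 -107.9  203.1] rot [-3.139  0.14  -0.102] open 45.9 q [-0.37  0.35  1.63 -0.04  1.3   1.31] F [-0.8 -1.3 -0.2]
```

View pics/t30.png

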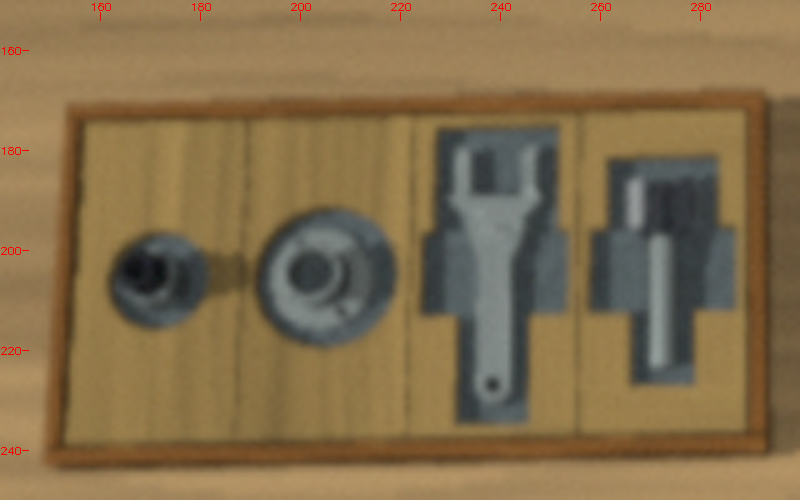

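View pics/s30.png

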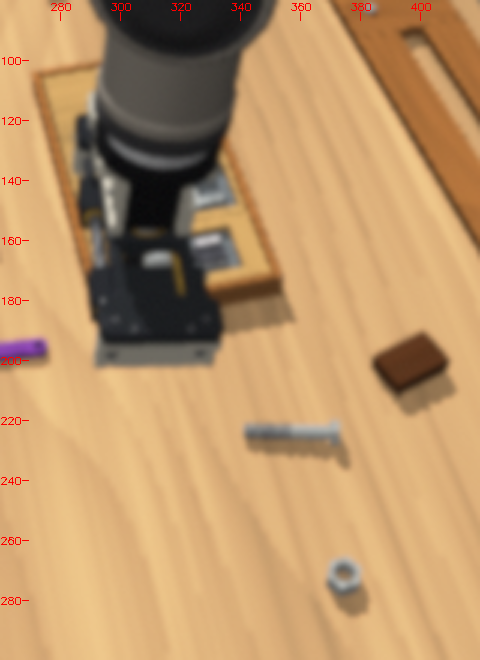

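```bash
python3 - <<'E'
from ov import *
f=lambda *a:np.round(1000*p2w(*a)[:2],1)
print('collet cone top: top',f(T,(140+143/5,150+270/5),.052),'skirt/hex centre top',f(T,(140+152/5,150+275/5),.038),'side cone',f(S,(260+283/7,70+225/7),.052))
print('bush collar top',f(T,(140+316/5,150+273/5),.036),'side',f(S,(260+320/7,70+365/7),.036))
E
python3 - <<'E'
from cell import robot
print(robot.hand_in())
E
```

```text
collet cone top: top [530.1 318.6] skirt/hex centre top [530.7 319.9] side cone [534.5 317.7]
bush collar top [531.2 246.5] side [534.7 247.1]
the job is handed in; nothing more can be done
None
```

All four accessories are back in the tray, in the order listed, and the job is handed in at about 41 s, well under the 99 s limit.

- **Spanner:** it lies flat in the long recess, with the jaw in the wide end.
- **Bit:** it lies flat in the shorter recess, with the cutter in the wide end.
- **Bush:** it sits flange down in the large round recess. The two cameras put its top at (531, 247) and (535, 247) mm, against a seat centre of about (532, 245).
- **Collet nut:** it stands hexagon down in the small round recess. Its cone top measured (530, 319) and (535, 318) mm, against a seat centre of about (531, 321), so it is upright.

The gripper was open and clear of everything at hand-in. The final side picture shows the hex bolt and plain nut where they were. I never reached for the coloured spanners, but I did not compare their positions before and after.

**Disagreements and surprises:**
- The two cameras disagree by about 3–7 mm. I used values in between, and the recesses leave about 9 mm of play.
- The tool tilted gradually, reaching about 8° by the end. I allowed for it in the moves, and the parts settled flat when released.
- The first grips on the collet nut were not on its flats, so I turned the jaws twice before lifting. It sat still throughout.

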